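# Fit the feeler block on the bent arm of the wheel run-out gauge

### The arm

A 6-joint arm with a two-finger parallel gripper is mounted at the origin on the work surface. World frame = base frame: x ahead of the robot, y to its left, z up, the work surface at z = 0. Lengths are in m, angles in rad, forces in N, time in s.
With the tool pointing down it reaches from about 0.3 to 0.775 m from the base axis. Payload 14.6 kg.
Tool frame: the origin (TCP) lies at the very end of the fingers, on their centre line; the grasp point (between the pads) lies ctrl.grasp_offset behind it (ctrl.grasp_offset is the distance from the TCP to the grasp point, in m); z points along the fingers, y is the direction in which the jaws open and shut (so a half turn about z gives the same grasp; the last joint's range is limited). The gripper opens to 94 mm and grips with 3 to 60 N. Pads are 16 mm wide; open, the fingers measure 119 mm over their backs; the gripper's body (75 mm by 177 mm) begins 78 mm behind the grasp point.
Start: joints at [1.185, 0.3, 1.521, -0, 1.321, -0.067], TCP at [0.172, 0.522, 0.205] pointing down, gripper open.
Joint ranges: [-3.03, 3.03], [-0.79, 2.21], [0.23, 2.52], [-1.04, 4.18], [0, 3.07], [-2.55, 2.55]. Speed limits (rad/s): [2.22, 2.22, 2.57, 3.14, 3.14, 3.14].

### API

Orientations are given as [roll, pitch, yaw] about the fixed x, y, z axes, in that order (R = Rz(yaw) Ry(pitch) Rx(roll)).
In Python, from station import ctrl gives the robot as it stands. The module is installed in compiled form; this text tells all that it offers.
- The arm moves only by the tool carry_out, never from a script. Its argument "deltas" is a list of rows, each an object of numbers: "x", "y", "z": the shift along the tool's x, y, z in units of 0.02 m (1.0 is 0.02 m); "wx", "wy", "wz": the turn, a rotation vector about the tool's x, y, z in units of 0.08 rad (1.0 is 0.08 rad); "jaw": the opening in per cent of the stroke, from 0 (shut) to 100 (fully open). A call has 1 to 12 rows; each row shifts and turns the commanded pose from where the row before left it, along the tool's axes as they then stand; what a row does not reach is not made up. A row lasts 1/12 s, in which the tool goes at most 41.7 mm and 7.16 degrees, less where a joint would pass 70% of its speed; a pose out of reach is approached as far as the arm can. A call with a number of a shift or a turn outside -1 to 1 is refused whole. A call with a gripper value outside its range is refused whole. The fingers move at their own pace and stop on an object; "squeeze" is the grip in N (left out, the last holds). Time passes only in rows, so rows that do not move let the fingers close. It gives the time, the measured TCP pose, the force and the opening at its end, in the units of the state.
- ctrl.get_obs(): the state, without advancing time (a new reading comes with each control period).
- ctrl.camera(name): name is "side" or "top"; returns the picture (384x512x3 uint8, blue, green, red); there is no depth.
- ctrl.camera_params(name): a dict with "mtx" (3x3 intrinsics, pixels), "origin" and "attitude" of the camera in the world. Camera axes: x right, y down, z forward; pixel columns grow to the right and rows downward; lengths in m; the calibration is good to about 2 mm. A picture is of the moment at which its call begins. camera_params takes no time and is no camera call.
- ctrl.hand_in(): hands the job in, once; it reports no verdict.
Trained networks look in the newest picture that a camera, given by its name, has taken for a name from the list of things; names that differ only in an ending like _2 or _b are one class to them, and where a whole thing is asked for, a point or a joint stands for the part that bears it (a point fixed in the world has none). Each returns a list of dicts, best first, with "conf" (0 to 1); they miss things now and then, are a little off and sometimes report something else, mostly with a low value. They report only what shows in the picture. A call takes as long as a camera call. They do not tell look-alikes from the thing itself.
- ctrl.boxes_of(camera, label): "rect" ([left, top, right, bottom] in pixels, round what is visible of it).
- ctrl.mark_of(camera, label): "position" ([row, column] in pixels: a listed point, or the origin of a listed thing).
The state is a dict: "time_s": time; "qpos": joint angles; "joint_vel": joint speeds; "tau": joint torques, N m; "ee_pos": TCP position; "eef_rot": TCP orientation; "force": force on the tool from outside, world axes, zero at the start; "moment": the same for the moment, N m; "grip_width": finger opening in m.
Only numpy, scipy, OpenCV 4.12 (cv2) and the standard library are available. Lean on these libraries where they do the work, as an engineer would, in place of code of your own. Each camera call takes 0.05 s, during which the arm holds its last target.

### The job

Set up the wheel run-out gauge: thread the blue feeler block onto the free end of the bent steel rod, with its feeler pin low and on the outer side of the bend, and slide it along and round the bend without forcing it (15 N on the rod at the very most). Seat it against the brass stop with a firm push of about 10 N and let go, leaving it hanging there fully home; leave everything else on the bench as it is.

Things in the scene. Friction and masses are not known exactly. Their poses are not given: they have to be found in the camera images.
- gauge_bore (a point): bore centre of the blue feeler block: 26 mm long in x (bore axis), 36 mm wide in y, 56 mm tall in z, about 160 g, upright on the bench at first. The bore, 14 mm across and open at both ends, runs 38 mm above the underside, 18 mm below the top face. A black thumb-screw, 16 mm across, stands 14 mm above the top face. Axes: the block's, x along the bore, z up.
- feeler_ball (a point): centre of the 10 mm brass ball on the feeler pin (6 mm thick) that sticks out of the block's -y side, 8 mm above the underside; the ball is 52 mm from the bore's upright plane and 30 mm below the bore axis. Going along the block's +x the pin is on the right. Going in along the rod, it turns left, from the stand's (0.866, 0.5) to +y: its outer side is its right; at the stop, the stand's +x.
- stand: fixed green stand: base 124 mm across, 30 mm tall; column and head 36 mm wide, up to 134 mm high. Origin: base centre, column axis; z up. Holds a stiff round steel rod, 12 mm thick, in the stand's x, y: from the stop straight to (0, -0.105) m, bend of 60 degrees, 80 mm radius (axis) to (-0.040, -0.174), straight to its rounded free end at (-0.109, -0.214), which may be out by 11 mm sideways, 8 mm in height.
- rod_stop (a point): point on the rod axis, 110 mm up, at the face of the brass stop (fixed disc, 32 mm across) that looks to the stand's -y; (0, -0.060) m in its x, y. Home: bore centre 13 mm from here along -y. The rod was bent and set by hand: from (0, -0.105) on it is up to 4 degrees out in the bend, and turned up to 4 degrees out of level about its first leg, differently each time and not measured: find it by eye or feel.
- cone: bystander: steel balancer centring cone, 72 mm across, 46 mm tall; origin at its underside centre
- socket: bystander: deep wheel-nut socket standing on end, 28 mm across, 78 mm tall; origin at its underside centre
- torch: bystander: black torch lying on its side, 131 mm long, 32 mm across; origin at its underside centre
- dial: bystander: dial gauge lying flat, 56 mm across, 20 mm thick, with a stem reaching 72 mm along its x; origin at its underside centre
- driver: bystander: screwdriver with red handle lying along its x
- nut0: bystander: wheel nut standing on its flange, 26 mm across, 34 mm tall; origin at its underside centre
- nut1: bystander: wheel nut, as nut0
- nut2: bystander: wheel nut, as nut0
Mind the look-alikes: they are no part of the job. Of the things that look like the part that bears gauge_bore, the middle-sized one is meant.

How it is judged:
By the outcome, as a careful person would: the job done as asked, in the order asked, and still so for the second after the job is handed in, with the robot touching nothing.
It also fails if it takes over 72 s, if anything falls off the work surface, if the arm or the gripper's body presses on something with over 40 N, if the wrist force passes 120 N, or if a joint passes its speed limit or range.

## Working session

There is one attempt and no reset: what is moved stays moved. The work goes in short steps, Python scripts to look and compute and a tool call to move; the robot and the scene stay as the last step left them, time stands still between calls to the robot, and variables do not carry over. Pictures are saved under pics/ and viewed, and the job is handed in when it is done.

Besides the shell and the picture viewer there is one more tool, called after "Request:" by a JSON object that holds its "fn" and its "kwargs". carry_out: Moves the arm, as the interface text tells. Its arguments: {"type":"object","properties":{"deltas":{"type":"array"},"squeeze":{"type":"number"}},"required":["deltas"]}

```bash
mkdir -p pics; ls; python3 - <<'E'
from station import ctrl
import cv2
o=ctrl.get_obs()
print(o, ctrl.grasp_offset)
for n in("side","top"):
    im=ctrl.camera(n); cv2.imwrite(f"pics/{n}0.png",im); p=ctrl.camera_params(n); print(n,p)
    for l in ["gauge_bore","feeler_ball","stand","rod_stop"]:
        print(l,[(round(d['conf'],2),[round(v) for v in d['position']]) for d in ctrl.mark_of(n,l)][:5])
        if l!="rod_stop": print('  box',[(round(d['conf'],2),[round(v) for v in d['rect']]) for d in ctrl.boxes_of(n,l)][:5])
E
```

```text
pics
{'time_s': 0.0, 'qpos': array([ 1.18538588e+00,  3.00463749e-01,  1.52159038e+00, -7.95194364e-06,
        1.32073814e+00, -6.66198215e-02]), 'joint_vel': array([-0.00037449, -0.00135823, -0.00025898,  0.00118186,  0.00164453,
        0.0012979 ]), 'tau': array([ 1.00079007e-03, -5.31803584e+01, -3.52741349e+01,  7.08603510e-02,
        2.43503298e-02, -1.34575030e-04]), 'ee_pos': array([0.1722907 , 0.52202572, 0.20488644]), 'eef_rot': array([-3.14039518e+00, -7.21743229e-05,  2.82280395e+00]), 'force': array([ 0.98755949, -0.55920733, -0.04523094]), 'moment': array([-0.00015803,  0.02937092,  0.01784235]), 'grip_width': 0.09393573385513815} 0.0188
side {'mtx': array([[410.09624943,   0.        , 255.8652803 ],
       [  0.        , 410.09624943, 199.91465894],
       [  0.        ,   0.        ,   1.        ]]), 'origin': array([0.32905816, 0.93523044, 0.62218957]), 'attitude': array([-2.08276063,  0.00808884, -2.89254405])}
gauge_bore [(0.69, [167, 345]), (0.67, [170, 309]), (0.46, [166, 286])]
  box [(0.83, [335, 155, 353, 184]), (0.6, [302, 157, 317, 180])]
feeler_ball [(0.9
[... 162 characters left out ...]
5])]
rod_stop [(0.93, [226, 197])]
top {'mtx': array([[403.03491791,   0.        , 256.32492507],
       [  0.        , 403.03491791, 188.33803024],
       [  0.        ,   0.        ,   1.        ]]), 'origin': array([0.3967773 , 0.04708632, 1.15676052]), 'attitude': array([-2.97988417e+00, -1.49741031e-03, -1.59764011e+00])}
gauge_bore [(0.68, [266, 396]), (0.62, [193, 389]), (0.57, [223, 391])]
  box [(0.82, [382, 257, 423, 275]), (0.57, [384, 187, 398, 198]), (0.52, [382, 214, 404, 232])]
feeler_ball [(0.97, [275, 417]), (0.74, [216, 401]), (0.42, [192, 398])]
  box [(0.74, [384, 259, 420, 274])]
stand [(0.69, [162, 180])]
  box [(0.6, [159, 136, 257, 191])]
rod_stop [(0.91, [152, 194])]
```

```bash
python3 - <<'E'
import cv2
for n in("side","top"):
    im=cv2.imread(f"pics/{n}0.png"); cv2.imwrite(f"pics/{n}0b.png",cv2.resize(im,(800,600),interpolation=cv2.INTER_CUBIC))
s=cv2.imread("pics/side0.png");t=cv2.imread("pics/top0.png")
cv2.imwrite("pics/side0c.png",cv2.resize(s[140:300,140:370],None,fx=3.4,fy=3.4,interpolation=cv2.INTER_CUBIC))
cv2.imwrite("pics/top0c.png",cv2.resize(t[120:290,150:430],None,fx=2.8,fy=2.8,interpolation=cv2.INTER_CUBIC))
E
```

```text
(no output)
```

View pics/side0b.png

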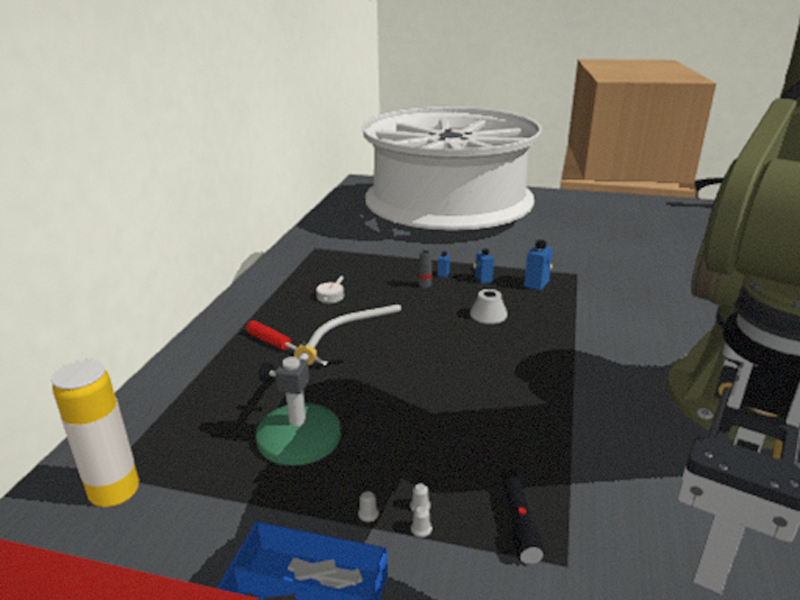

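View pics/top0b.png

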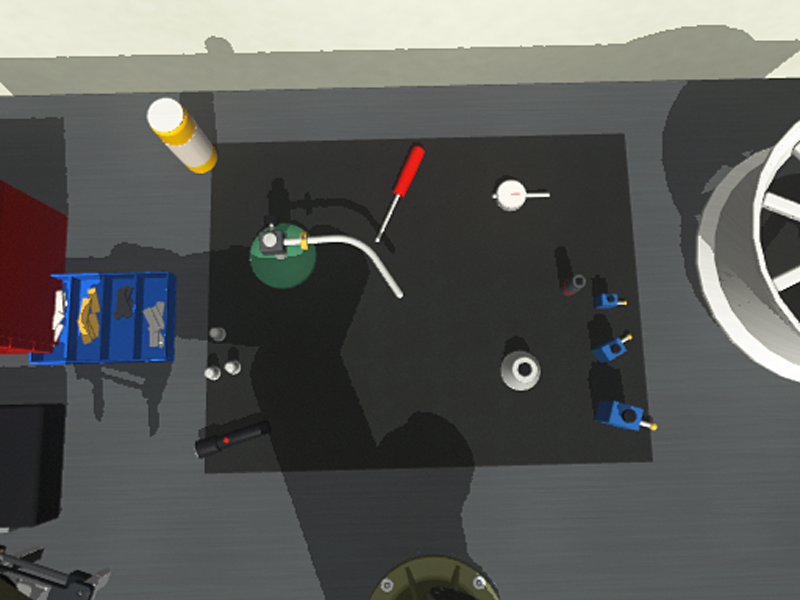

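View pics/side0c.png

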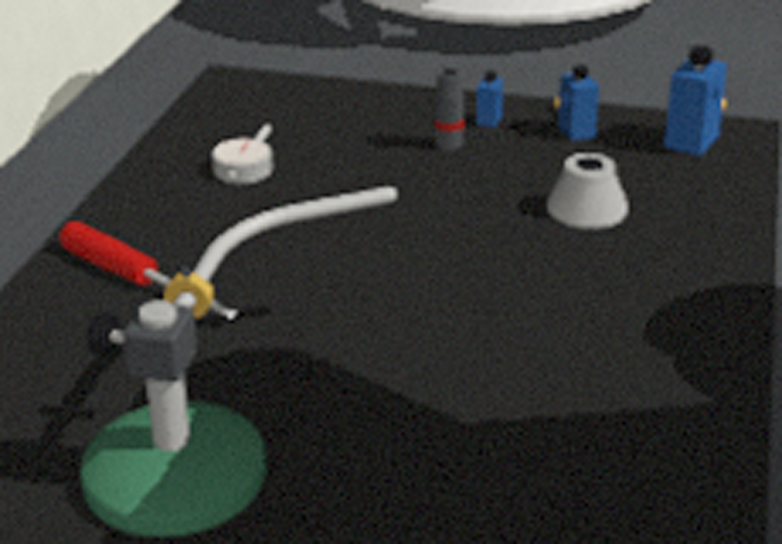

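View pics/top0c.png

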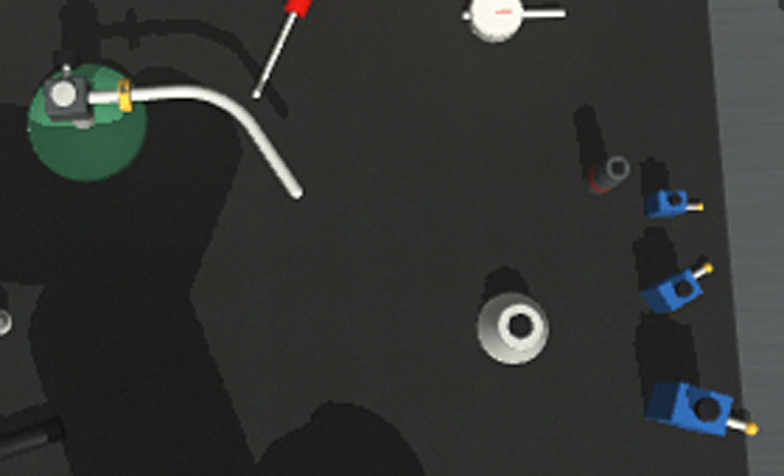

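```bash
cat > h.py <<'E'
import numpy as np, cv2
from scipy.spatial.transform import Rotation as Ro
P=dict(
side=dict(K=np.array([[410.09624943,0,255.8652803],[0,410.09624943,199.91465894],[0,0,1]]),o=np.array([0.32905816,0.93523044,0.62218957]),a=[-2.08276063,0.00808884,-2.89254405]),
top=dict(K=np.array([[403.03491791,0,256.32492507],[0,403.03491791,188.33803024],[0,0,1]]),o=np.array([0.3967773,0.04708632,1.15676052]),a=[-2.97988417,-1.49741031e-03,-1.59764011]))
for p in P.values(): p['R']=Ro.from_euler('xyz',p['a']).as_matrix()
def proj(n,X):
    p=P[n]; c=(np.atleast_2d(X)-p['o'])@p['R']
    return np.c_[c[:,0]/c[:,2],c[:,1]/c[:,2]]*p['K'][0,0]+p['K'][:2,2]
def ray(n,uv):
    p=P[n]; d=np.array([(uv[0]-p['K'][0,2])/p['K'][0,0],(uv[1]-p['K'][1,2])/p['K'][0,0],1]); return p['o'],p['R']@d
def onz(n,uv,z):
    o,d=ray(n,uv); return o+d*(z-o[2])/d[2]
def tri(a,b):  # uv side, uv top
    A=[];B=[]
    for n,uv in(("side",a),("top",b)):
        o,d=ray(n,uv); d=d/np.linalg.norm(d); M=np.eye(3)-np.outer(d,d); A.append(M);B.append(M@o)
    return np.linalg.lstsq(np.vstack(A),np.hstack(B),rcond=None)[0]
def rodpts(x,y,yaw,e,t,s=None,z=0.11,e2=0):
    # s: arc length from stop. stand frame
    L1=.045;th=np.pi/3+e2;R=.08;L2=.0797
    if s is None: s=np.linspace(0,L1+th*R+L2,60)
    s=np.asarray(s,float)
    q=np.zeros((len(s),3))
    a=np.clip((s-L1)/R,0,th)
    q[:,0]=-R*(1-np.cos(a)); q[:,1]=-R*np.sin(a)
    l=np.clip(s-L1-th*R,0,None); q[:,0]-=l*np.sin(th); q[:,1]-=l*np.cos(th)
    q=q@Ro.from_euler('z',e).as_matrix().T
    q=q@Ro.from_euler('y',t).as_matrix().T
    q[:,1]-=np.clip(s,0,L1)
    q[:,1]-=.06
    w=q@Ro.from_euler('z',yaw).as_matrix().T
    return w+[x,y,z]
E
python3 - <<'E'
from h import *
print('stop tri',tri((197,226),(194,152)))
print('block bore top@z.038',onz('top',(391,223),.038),'side',onz('side',(309,170),.038), tri((309,170),(391,223)))
print('ball',onz('top',(401,216),.008))
print('stand base',onz('top',(180,162),0.))
for n,uv in (('top',(180,162)),('side',(189,280))): print(n,onz(n,uv,0))
t=cv2.imread('pics/top0.png')
cv2.imwrite('pics/bt.png',cv2.resize(t[170:290,350:440],None,fx=6,fy=5,interpolation=cv2.INTER_NEAREST)[:600,:540])
cv2.imwrite('pics/rt.png',cv2.resize(t[140:200,165:265],None,fx=8,fy=8,interpolation=cv2.INTER_NEAREST))
s=cv2.imread('pics/side0.png')
cv2.imwrite('pics/rs.png',cv2.resize(s[185:260,165:265],None,fx=8,fy=8,interpolation=cv2.INTER_NEAREST))
cv2.imwrite('pics/bs.png',cv2.resize(s[145:195,270:370],None,fx=8,fy=8,interpolation=cv2.INTER_NEAREST))
E
```

```text
stop tri [0.66447528 0.20307703 0.11088399]
block bore top@z.038 [ 0.47181003 -0.33046404  0.038     ] side [ 0.46776594 -0.30962295  0.038     ] [ 0.4715693  -0.33449062  0.02632023]
ball [ 0.49300863 -0.37077939  0.008     ]
stand base [0.66972437 0.26239056 0.        ]
top [0.66972437 0.26239056 0.        ]
side [0.66384672 0.26405143 0.        ]
```

View pics/bt.png

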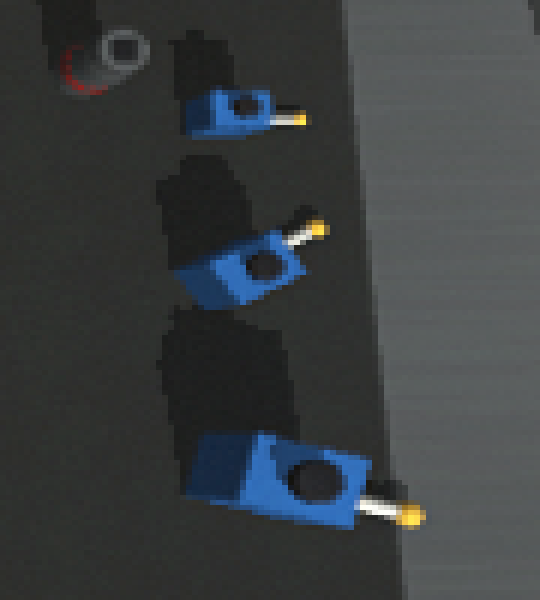

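View pics/rt.png

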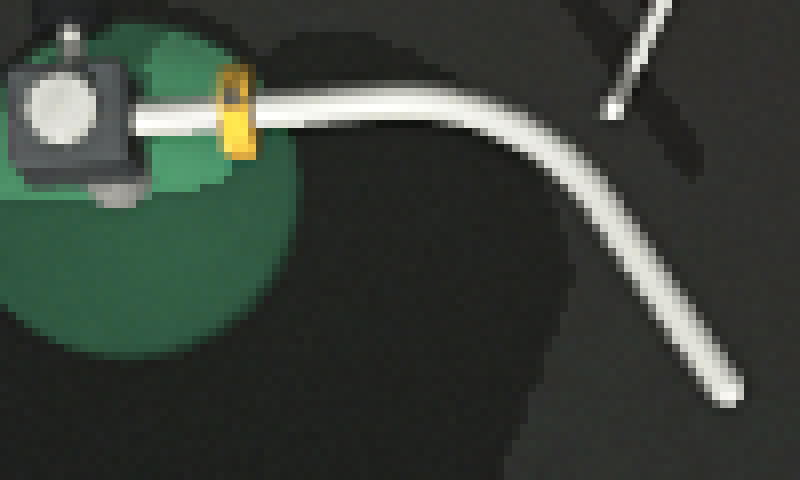

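View pics/rs.png

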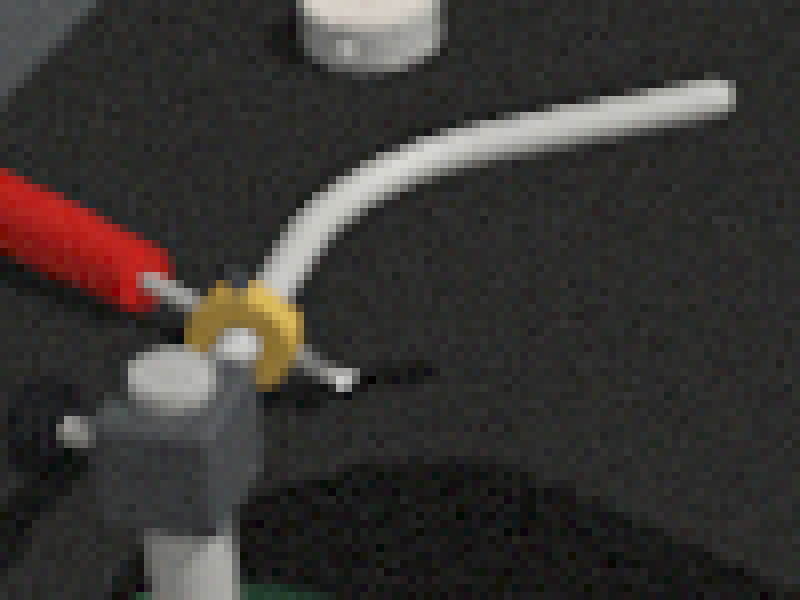

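View pics/bs.png

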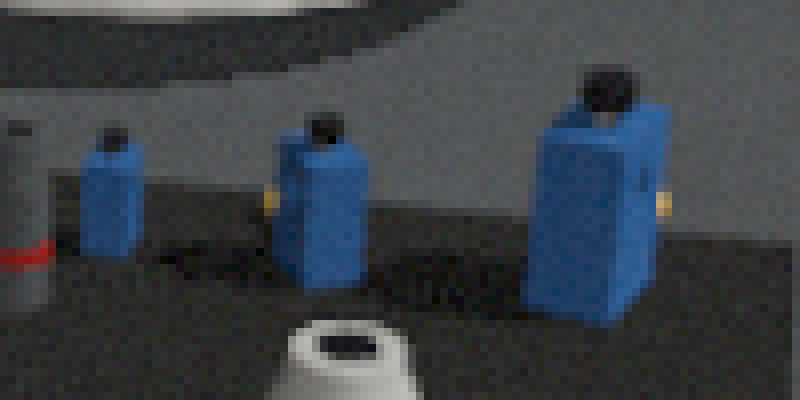

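```bash
cat > fit.py <<'E'
from h import *
from scipy.optimize import least_squares, minimize
from scipy.ndimage import map_coordinates
def blockfit(ims,x0,z0=0.,wt=(1,1),pen=None):
    """silhouette of blue box via supersampled render"""
    def render(n,p,sh,S=8):
        x,y,yaw=p; out=np.zeros(((sh[3]-sh[1])*S,(sh[2]-sh[0])*S),np.uint8)
        c=np.array([[a*.013,b*.018,z] for a in(-1,1) for b in(-1,1) for z in(0,.056)])
        w=c@Ro.from_euler('z',yaw).as_matrix().T+[x,y,z0]
        uv=proj(n,w); q=((uv-[sh[0]-.5,sh[1]-.5])*S-.5)
        h=cv2.convexHull(np.round(q*16).astype(np.int32)); cv2.fillConvexPoly(out,h,1,shift=4)
        return cv2.resize(out.astype(np.float32),None,fx=1/S,fy=1/S,interpolation=cv2.INTER_AREA)
    W={}
    for n,(im,sh) in ims.items():
        c=im[sh[1]:sh[3],sh[0]:sh[2]].astype(float)
        m=np.clip((c[...,0]-c[...,2]-15)/45,0,1); W[n]=m
    def cost(p,per=False):
        cs={n:np.sum((render(n,p,ims[n][1])-W[n])**2) for n in ims}
        return cs if per else sum(cs.values())
    r=minimize(cost,x0,method='Nelder-Mead',options=dict(initial_simplex=np.array([x0]+[[x0[0]+.006*(i==0),x0[1]+.006*(i==1),x0[2]+.15*(i==2)] for i in range(3)]),xatol=1e-5,fatol=1e-3))
    return r.x,cost(r.x,True)
def rodobs(n,g,model,ss):
    w=model(ss); uv=proj(n,w); d=np.gradient(uv,axis=0); d/=np.linalg.norm(d,axis=1)[:,None]; nn=np.c_[-d[:,1],d[:,0]]
    k=np.arange(-6,6.01,.1); res=np.full(len(ss),np.nan); wd=res.copy()
    for i in range(len(ss)):
        pr=map_coordinates(g,[uv[i,1]+k*nn[i,1],uv[i,0]+k*nn[i,0]],order=1)
        lo=np.percentile(pr,15);hi=pr.max(); m=pr>(lo+hi)/2
        # run containing max
        j=np.argmax(pr);a=j
        while a>0 and m[a-1]:a-=1
        b=j
        while b<len(k)-1 and m[b+1]:b+=1
        res[i]=(k[a]+k[b])/2; wd[i]=k[b]-k[a]
    return res,wd,nn,uv
E
python3 - <<'E'
from fit import *
t=cv2.imread('pics/top0.png');s=cv2.imread('pics/side0.png')
for ims in ({'top':(t,[375,208,400+10,236])},{'side':(s,[298,150,322,186])},{'top':(t,[375,208,400+10,236]),'side':(s,[298,150,322,186])}):
    if 'top' in ims or 1:
        print(blockfit(ims,[.468,-.332,.5]))
gt=t.min(2).astype(float); gs=s.min(2).astype(float)
ss={'top':np.linspace(.012,.19,45),'side':np.linspace(.02,.19,45)}
from functools import partial
def run(names,e2on,p0):
    p=np.array(p0)
    for it in range(4):
        ob={}
        M=lambda s_,q=p:rodpts(*q[:5],s=s_,e2=q[5])
        for n in names:
            r,w,nn,uv=rodobs(n,gt if n=='top' else gs,M,ss[n]); ob[n]=(uv+r[:,None]*nn,nn,w)
        def f(q):
            o=[]
            for n in names:
                c,nn,w=ob[n]; u=proj(n,rodpts(*q[:5],s=ss[n],e2=q[5])); o.append(np.sum((u-c)*nn,1))
            return np.r_[np.hstack(o),0.3*(q[0]-p0[0])/.003*0, (q[1]-p0[1])/.001*.3,(q[5]*(0.0 if e2on else 1e3))]
        sol=least_squares(f,p,loss='soft_l1',f_scale=.3); p=sol.x
    print(names,e2on,np.round(p,4),'deg',np.round(np.degrees(p[2:]),2),'rms',np.sqrt(np.mean(sol.fun**2)))
    r=f(p); 
    for i,n in enumerate(names): print(n,np.round(r[i*45:(i+1)*45:4],2),np.round(ob[n][2][::8],1))
    return p
p0=[.666,.263,0,0,0,0]
run(['top','side'],False,p0); run(['top','side'],True,p0); run(['top'],False,p0)
E
```

```text
(array([ 0.46992323, -0.32994497,  0.48538738]), {'top': np.float64(28.243197458526232)})
(array([ 0.4663521 , -0.32478713,  0.46063868]), {'side': np.float64(10.514758632330247)})
(array([ 0.46858659, -0.3292487 ,  0.47585913]), {'top': np.float64(33.87561390817902), 'side': np.float64(19.789563319830247)})
['top', 'side'] False [0.6638 0.259  0.0248 0.0209 0.0268 0.    ] deg [1.42 1.2  1.54 0.  ] rms 0.35940384493743815
top [ 0.08  0.39  0.41  0.46  0.4   0.25  0.15  0.1   0.05 -0.05 -0.05 -0.1 ] [3.8 3.6 3.6 3.9 3.9 3.9]
side [-0.81 -0.7  -0.64 -0.45 -0.55 -0.35 -0.2  -0.   -0.    0.05  0.05  0.1 ] [4.8 4.9 4.3 4.2 4.4 4.1]
['top', 'side'] True [0.6646 0.2631 0.0116 0.0912 0.027  0.0652] deg [0.66 5.22 1.55 3.74] rms 0.3396048652557504
top [ 0.13  0.34  0.6   0.45  0.4   0.4   0.2   0.1   0.05 -0.05 -0.05 -0.05] [3.7 3.6 3.8 3.8 3.7 4.1]
side [-0.82 -0.61 -0.6  -0.45 -0.4  -0.35 -0.15 -0.15 -0.05  0.1   0.1   0.2 ] [5.2 4.8 4.6 4.5 4.3 4.4]
['top'] False [ 0.6619  0.2596  0.0547 -0.0026 -0.1309  0.    ] deg [ 3.14 -0.15 -7.5   0.  ] rms 0.1623194306765787
top [-0.03  0.15 -0.06 -0.    0.1   0.    0.05  0.1   0.    0.    0.   -0.1 ] [3.7 3.7 3.6 3.9 4.  3.8]
```

```bash
cat >> fit.py <<'E'
def rodfit(t,s,p0=[.666,.263,0,0,0,0],e2on=False,rng=(.012,.19),verbose=True,camsig=.0015,tips=((256.6,189.6),(256.9,196.9))):
    G={'top':t.min(2).astype(float),'side':s.min(2).astype(float)}
    ss={'top':np.linspace(rng[0],rng[1],45),'side':np.linspace(max(.02,rng[0]),rng[1],45)}
    L=.045+.08*np.pi/3+.0797
    q=np.r_[p0,np.zeros(6)]
    names=['top','side']
    for it in range(5):
        ob={}
        M=lambda s_,q=q:rodpts(*q[:5],s=s_,e2=q[5])
        for i,n in enumerate(names):
            off=q[6+3*i:9+3*i]
            r,w,nn,uv=rodobs(n,G[n],lambda s_:M(s_)+off,ss[n]); ob[n]=(uv+r[:,None]*nn,nn,w)
        def f(q):
            o=[]
            for i,n in enumerate(names):
                off=q[6+3*i:9+3*i]
                c,nn,w=ob[n]; u=proj(n,rodpts(*q[:5],s=ss[n],e2=q[5])+off); o.append(np.sum((u-c)*nn,1)/.3/3)
                if tips is not None:
                    tp=proj(n,rodpts(*q[:5],s=[L-.01+q[5]*.08,L+q[5]*.08],e2=q[5])+off); d=tp[1]-tp[0]; d/=np.linalg.norm(d); o.append([(tp[1]-tips[i])@d/.6])
            return np.r_[np.hstack(o),q[5]*(1/.05 if e2on else 1e4),q[3]/.05,q[4]/.05,q[6:]/camsig]
        sol=least_squares(f,q); q=sol.x
    if verbose:
        J=np.linalg.inv(sol.jac.T@sol.jac)
        print('p',np.round(q[:2],4),'deg',np.round(np.degrees(q[2:6]),2),'sd',np.round(np.sqrt(np.diag(J))[:2],4),np.round(np.degrees(np.sqrt(np.diag(J))[2:6]),2),'cam mm',np.round(q[6:]*1e3,1),'cost',sol.cost)
        r=f(q); print('top',np.round(r[:45:4]*.9,2)); print('side',np.round(r[46:91:4]*.9,2))
        tip=rodpts(*q[:5],s=[L+q[5]*.08],e2=q[5]); print('tip',np.round(tip,4),'stop',np.round(rodpts(*q[:5],s=[0]),4))
    return q
E
python3 - <<'E'
from fit import *
t=cv2.imread('pics/top0.png');s=cv2.imread('pics/side0.png')
rodfit(t,s);rodfit(t,s,e2on=True);rodfit(t,s,camsig=.003)
print(onz('top',(181,163.6),.03))
E
```

```text
p [0.6619 0.258 ] deg [ 2.32 -0.46  2.38  0.  ] sd [0.0034 0.0017] [1.83 1.97 1.01 0.01] cam mm [ 1.2  0.2  0.2 -1.2 -0.2 -0.3] cost 1.602759910131057
top [-0.11  0.15  0.05  0.1   0.1  -0.   -0.05 -0.    0.    0.    0.05  0.05]
side [-0.05 -0.    0.   -0.1  -0.05 -0.15 -0.1   0.   -0.   -0.   -0.   -0.  ]
tip [[0.5608 0.0405 0.1146]] stop [[0.6643 0.1981 0.11  ]]
p [0.6617 0.2584] deg [ 2.42 -0.29  2.4   0.29] sd [0.0038 0.0036] [2.08 2.31 1.02 2.33] cam mm [ 1.2  0.2  0.2 -1.2 -0.2 -0.3] cost 1.6012027269128686
top [-0.11  0.15 -0.    0.1   0.1  -0.05 -0.05  0.    0.    0.05  0.05  0.05]
side [-0.06 -0.01 -0.   -0.05 -0.05 -0.15 -0.1  -0.   -0.    0.    0.    0.  ]
tip [[0.5608 0.0405 0.1146]] stop [[0.6642 0.1985 0.11  ]]
p [0.6617 0.2582] deg [ 2.34 -0.33  2.07  0.  ] sd [0.0039 0.0029] [1.84 1.99 1.15 0.01] cam mm [ 1.5  0.3  0.1 -1.5 -0.3  0.2] cost 0.9396909297424194
top [-0.15  0.1   0.    0.05  0.05 -0.05 -0.05 -0.   -0.    0.04  0.04  0.04]
side [ 0.06  0.06  0.06 -0.09 -0.1  -0.15 -0.1  -0.05  0.    0.    0.    0.  ]
tip [[0.5609 0.0404 0.114 ]] stop [[0.6641 0.1983 0.11  ]]
[0.65788053 0.25393109 0.03      ]
```

```bash
cat > plan.py <<'E'
import sys,numpy as np,json
from scipy.spatial.transform import Rotation as Ro
def plan(p0,R0,p1,R1,N,dec=2):
    """interp; rows in tool axes, rounded w/ error feedback"""
    p=np.array(p0,float);R=Ro.from_matrix(R0) if not isinstance(R0,Ro) else R0
    Rs=R; rv=(Rs.inv()*R1).as_rotvec(); rows=[]
    ps=p.copy()
    for i in range(1,N+1):
        tp=ps+(np.array(p1)-ps)*i/N; tR=Rs*Ro.from_rotvec(rv*i/N)
        d=np.round(R.inv().apply(tp-p)/.02,dec); w=np.round((R.inv()*tR).as_rotvec()/.08,dec)
        p=p+R.apply(d*.02); R=R*Ro.from_rotvec(w*.08)
        rows.append({k:float(v) for k,v in zip(('x','y','z','wx','wy','wz'),np.r_[d,w]) if v!=0})
    for j in range(0,N,12): print(json.dumps(rows[j:j+12]))
    m=max(max(map(abs,r.values()),default=0) for r in rows); print('max',m)
    return p,R
def E(r): return Ro.from_euler('xyz',r)
E
python3 - <<'E'
from plan import *
from station import ctrl
o=ctrl.get_obs()
plan(o['ee_pos'],E(o['eef_rot']),[.4685,-.3293,.15],E([np.pi,0,.48]),48)
E
```

```text
[{"x": -0.57, "y": -0.75, "z": 0.06, "wz": 0.61}, {"x": -0.61, "y": -0.71, "z": 0.06, "wz": 0.61}, {"x": -0.64, "y": -0.69, "z": 0.05, "wz": 0.61}, {"x": -0.67, "y": -0.65, "z": 0.06, "wz": 0.61}, {"x": -0.71, "y": -0.62, "z": 0.06, "wz": 0.61}, {"x": -0.73, "y": -0.59, "z": 0.06, "wz": 0.61}, {"x": -0.76, "y": -0.55, "z": 0.05, "wz": 0.61}, {"x": -0.79, "y": -0.51, "z": 0.06, "wz": 0.61}, {"x": -0.81, "y": -0.47, "z": 0.06, "wz": 0.61}, {"x": -0.84, "y": -0.43, "z": 0.06, "wz": 0.61}, {"x": -0.85, "y": -0.4, "z": 0.06, "wz": 0.61}, {"x": -0.87, "y": -0.34, "z": 0.05, "wz": 0.61}]
[{"x": -0.89, "y": -0.31, "z": 0.06, "wz": 0.61}, {"x": -0.9, "y": -0.26, "z": 0.06, "wz": 0.61}, {"x": -0.92, "y": -0.22, "z": 0.06, "wz": 0.61}, {"x": -0.92, "y": -0.17, "z": 0.05, "wz": 0.61}, {"x": -0.93, "y": -0.13, "z": 0.06, "wz": 0.61}, {"x": -0.94, "y": -0.08, "z": 0.06, "wz": 0.61}, {"x": -0.93, "y": -0.04, "z": 0.06, "wz": 0.61}, {"x": -0.94, "y": 0.01, "z": 0.06, "wz": 0.61}, {"x": -0.94, "y": 0.05, "z": 0.05, "wz": 0.61}, {"x": -0.93, "y": 0.11, "z": 0.06, "wz": 0.61}, {"x": -0.93, "y": 0.14, "
[... 529 characters left out ...]
: 0.05, "wz": 0.61}, {"x": -0.69, "y": 0.64, "z": 0.06, "wz": 0.61}, {"x": -0.66, "y": 0.67, "z": 0.06, "wz": 0.61}]
[{"x": -0.63, "y": 0.7, "z": 0.06, "wz": 0.61}, {"x": -0.59, "y": 0.72, "z": 0.06, "wz": 0.61}, {"x": -0.56, "y": 0.76, "z": 0.05, "wz": 0.61}, {"x": -0.51, "y": 0.78, "z": 0.06, "wz": 0.61}, {"x": -0.48, "y": 0.81, "z": 0.06, "wz": 0.61}, {"x": -0.44, "y": 0.83, "z": 0.06, "wz": 0.61}, {"x": -0.4, "y": 0.85, "z": 0.05, "wz": 0.61}, {"x": -0.36, "y": 0.87, "z": 0.06, "wz": 0.61}, {"x": -0.31, "y": 0.89, "z": 0.06, "wz": 0.61}, {"x": -0.27, "y": 0.89, "z": 0.06, "wz": 0.61}, {"x": -0.23, "y": 0.92, "z": 0.06, "wz": 0.61}, {"x": -0.18, "y": 0.92, "z": 0.05, "wz": 0.61}]
max 0.94
```

Request:
{"fn": "carry_out", "kwargs": {"deltas": [{"x":-0.57,"y":-0.75,"wz":0.6},{"x":-0.6,"y":-0.7,"wz":0.6},{"x":-0.65,"y":-0.7,"wz":0.6},{"x":-0.67,"y":-0.65,"wz":0.6},{"x":-0.7,"y":-0.6,"wz":0.6},{"x":-0.73,"y":-0.6,"wz":0.6},{"x":-0.76,"y":-0.55,"wz":0.6},{"x":-0.8,"y":-0.5,"wz":0.6},{"x":-0.8,"y":-0.47,"wz":0.6},{"x":-0.84,"y":-0.43,"wz":0.6},{"x":-0.85,"y":-0.4,"wz":0.6},{"x":-0.87,"y":-0.35,"wz":0.6}]}}

```text
invalid input
```

Request:
{"fn": "carry_out", "kwargs": {"deltas": [{"x":-0.9,"y":-0.3,"wz":0.6},{"x":-0.9,"y":-0.26,"wz":0.6},{"x":-0.92,"y":-0.22,"wz":0.6},{"x":-0.92,"y":-0.17,"wz":0.6},{"x":-0.93,"y":-0.13,"wz":0.6},{"x":-0.94,"y":-0.08,"wz":0.6},{"x":-0.93,"y":-0.04,"wz":0.6},{"x":-0.94,"wz":0.6},{"x":-0.94,"y":0.05,"wz":0.6},{"x":-0.93,"y":0.1,"wz":0.6},{"x":-0.93,"y":0.15,"wz":0.6},{"x":-0.92,"y":0.2,"wz":0.6}]}}

```text
invalid input
```

Request:
{"fn": "carry_out", "kwargs": {"deltas": [{"x":-0.91,"y":0.24,"wz":0.6},{"x":-0.9,"y":0.28,"wz":0.6},{"x":-0.88,"y":0.32,"wz":0.6},{"x":-0.86,"y":0.37,"wz":0.6},{"x":-0.85,"y":0.4,"wz":0.6},{"x":-0.82,"y":0.45,"wz":0.6},{"x":-0.8,"y":0.5,"wz":0.6},{"x":-0.77,"y":0.53,"wz":0.6},{"x":-0.75,"y":0.56,"wz":0.6},{"x":-0.73,"y":0.6,"wz":0.6},{"x":-0.7,"y":0.65,"wz":0.6},{"x":-0.66,"y":0.67,"wz":0.6}]}}

```text
invalid input
```

Request:
{"fn": "carry_out", "kwargs": {"deltas": [{"x":-0.57,"y":-0.75,"z":0,"wx":0,"wy":0,"wz":0.6,"jaw":100}]}}

```text
time_s: 0.88
ee_pos: [0.1779, 0.5056, 0.2052]
eef_rot: [3.141, -0.0, 2.777]
force: [-0.5, -1.0, 0.2]
grip_width: 0.094
```

```bash
sed -i "s/ if v!=0})/ })/; s/rows.append(\(.*\))$/rows.append(\1)/" plan.py; sed -i "s/def plan(p0,R0,p1,R1,N,dec=2):/def plan(p0,R0,p1,R1,N,dec=2,jaw=100):/; s/    for j in range(0,N,12)/    for r in rows: r['jaw']=jaw\n    for j in range(0,N,12)/; s/json.dumps(rows\[j:j+12\])/json.dumps(rows[j:j+12]).replace('-0.0,','0,').replace('0.0,','0,')/" plan.py
cat > go.py <<'E'
import sys
from plan import *
from station import ctrl
def go(p1,rpy,N,dec=1,jaw=100):
    o=ctrl.get_obs(); return plan(o['ee_pos'],E(o['eef_rot']),p1,E(rpy) if not isinstance(rpy,Ro) else rpy,N,dec,jaw)
E
python3 - <<'E'
from go import *
go([.4685,-.3293,.15],[np.pi,0,.48],47)
E
```

```text
[{"x": -0.6, "y": -0.7, "z": 0.1, "wx": 0, "wy": 0, "wz": 0.6, "jaw": 100}, {"x": -0.6, "y": -0.7, "z": 0, "wx": 0, "wy": 0, "wz": 0.6, "jaw": 100}, {"x": -0.7, "y": -0.7, "z": 0.1, "wx": 0, "wy": 0, "wz": 0.6, "jaw": 100}, {"x": -0.7, "y": -0.6, "z": 0, "wx": 0, "wy": 0, "wz": 0.6, "jaw": 100}, {"x": -0.8, "y": -0.6, "z": 0.1, "wx": 0, "wy": 0, "wz": 0.7, "jaw": 100}, {"x": -0.7, "y": -0.5, "z": 0.1, "wx": 0, "wy": 0, "wz": 0.6, "jaw": 100}, {"x": -0.8, "y": -0.5, "z": 0, "wx": 0, "wy": 0, "wz": 0.6, "jaw": 100}, {"x": -0.8, "y": -0.5, "z": 0.1, "wx": 0, "wy": 0, "wz": 0.6, "jaw": 100}, {"x": -0.9, "y": -0.4, "z": 0, "wx": 0, "wy": 0, "wz": 0.6, "jaw": 100}, {"x": -0.8, "y": -0.4, "z": 0.1, "wx": 0, "wy": 0, "wz": 0.6, "jaw": 100}, {"x": -0.9, "y": -0.4, "z": 0, "wx": 0, "wy": 0, "wz": 0.6, "jaw": 100}, {"x": -0.9, "y": -0.3, "z": 0.1, "wx": 0, "wy": 0, "wz": 0.6, "jaw": 100}]
[{"x": -0.9, "y": -0.3, "z": 0.1, "wx": 0, "wy": 0, "wz": 0.6, "jaw": 100}, {"x": -0.9, "y": -0.2, "z": 0, "wx": 0, "wy": 0, "wz": 0.7, "jaw": 100}, {"x": -0.9, "y": -0.2, "z": 0.1, "wx": 0, "wy": 0, "wz": 0.6
[... 1660 characters left out ...]
, "wy": 0, "wz": 0.6, "jaw": 100}, {"x": -0.5, "y": 0.8, "z": 0.1, "wx": 0, "wy": 0, "wz": 0.6, "jaw": 100}, {"x": -0.5, "y": 0.8, "z": 0, "wx": 0, "wy": 0, "wz": 0.6, "jaw": 100}, {"x": -0.4, "y": 0.8, "z": 0.1, "wx": 0, "wy": 0, "wz": 0.6, "jaw": 100}, {"x": -0.4, "y": 0.9, "z": 0.1, "wx": 0, "wy": 0, "wz": 0.7, "jaw": 100}, {"x": -0.4, "y": 0.9, "z": 0, "wx": 0, "wy": 0, "wz": 0.6, "jaw": 100}, {"x": -0.3, "y": 0.8, "z": 0.1, "wx": 0, "wy": 0, "wz": 0.6, "jaw": 100}, {"x": -0.3, "y": 0.9, "z": 0, "wx": 0, "wy": 0, "wz": 0.6, "jaw": 100}, {"x": -0.2, "y": 1.0, "z": 0.1, "wx": 0, "wy": 0, "wz": 0.6, "jaw": 100}, {"x": -0.2, "y": 0.9, "z": 0, "wx": 0, "wy": 0, "wz": 0.6, "jaw": 100}]
max 100
```

Request:
{"fn": "carry_out", "kwargs": {"deltas": [{"x":-0.6,"y":-0.7,"z":0.1,"wx":0,"wy":0,"wz":0.6,"jaw":100},{"x":-0.6,"y":-0.7,"z":0,"wx":0,"wy":0,"wz":0.6,"jaw":100},{"x":-0.7,"y":-0.7,"z":0.1,"wx":0,"wy":0,"wz":0.6,"jaw":100},{"x":-0.7,"y":-0.6,"z":0,"wx":0,"wy":0,"wz":0.6,"jaw":100},{"x":-0.8,"y":-0.6,"z":0.1,"wx":0,"wy":0,"wz":0.7,"jaw":100},{"x":-0.7,"y":-0.5,"z":0.1,"wx":0,"wy":0,"wz":0.6,"jaw":100},{"x":-0.8,"y":-0.5,"z":0,"wx":0,"wy":0,"wz":0.6,"jaw":100},{"x":-0.8,"y":-0.5,"z":0.1,"wx":0,"wy":0,"wz":0.6,"jaw":100},{"x":-0.9,"y":-0.4,"z":0,"wx":0,"wy":0,"wz":0.6,"jaw":100},{"x":-0.8,"y":-0.4,"z":0.1,"wx":0,"wy":0,"wz":0.6,"jaw":100},{"x":-0.9,"y":-0.4,"z":0,"wx":0,"wy":0,"wz":0.6,"jaw":100},{"x":-0.9,"y":-0.3,"z":0.1,"wx":0,"wy":0,"wz":0.6,"jaw":100}]}}

```text
time_s: 1.88
ee_pos: [0.2528, 0.2899, 0.1917]
eef_rot: [3.141, -0.0, 2.189]
force: [0.4, 0.3, 1.3]
grip_width: 0.0941
```

Request:
{"fn": "carry_out", "kwargs": {"deltas": [{"x":-0.9,"y":-0.3,"z":0.1,"wx":0,"wy":0,"wz":0.6,"jaw":100},{"x":-0.9,"y":-0.2,"z":0,"wx":0,"wy":0,"wz":0.7,"jaw":100},{"x":-0.9,"y":-0.2,"z":0.1,"wx":0,"wy":0,"wz":0.6,"jaw":100},{"x":-0.9,"y":-0.1,"z":0,"wx":0,"wy":0,"wz":0.6,"jaw":100},{"x":-1.0,"y":-0.1,"z":0.1,"wx":0,"wy":0,"wz":0.6,"jaw":100},{"x":-0.9,"y":0,"z":0.1,"wx":0,"wy":0,"wz":0.6,"jaw":100},{"x":-1.0,"y":0,"z":0,"wx":0,"wy":0,"wz":0.6,"jaw":100},{"x":-0.9,"y":0.1,"z":0.1,"wx":0,"wy":0,"wz":0.6,"jaw":100},{"x":-0.9,"y":0,"z":0,"wx":0,"wy":0,"wz":0.6,"jaw":100},{"x":-1.0,"y":0.2,"z":0.1,"wx":0,"wy":0,"wz":0.6,"jaw":100},{"x":-0.9,"y":0.2,"z":0,"wx":0,"wy":0,"wz":0.6,"jaw":100},{"x":-0.9,"y":0.2,"z":0.1,"wx":0,"wy":0,"wz":0.7,"jaw":100}]}}

```text
time_s: 2.88
ee_pos: [0.3262, 0.0768, 0.1778]
eef_rot: [3.141, -0.0, 1.597]
force: [-0.3, 0.5, 0.4]
grip_width: 0.0939
```

Request:
{"fn": "carry_out", "kwargs": {"deltas": [{"x":-0.9,"y":0.3,"z":0.1,"wx":0,"wy":0,"wz":0.6,"jaw":100},{"x":-0.9,"y":0.3,"z":0,"wx":0,"wy":0,"wz":0.6,"jaw":100},{"x":-0.8,"y":0.4,"z":0.1,"wx":0,"wy":0,"wz":0.6,"jaw":100},{"x":-0.9,"y":0.4,"z":0,"wx":0,"wy":0,"wz":0.6,"jaw":100},{"x":-0.8,"y":0.4,"z":0.1,"wx":0,"wy":0,"wz":0.6,"jaw":100},{"x":-0.8,"y":0.5,"z":0.1,"wx":0,"wy":0,"wz":0.6,"jaw":100},{"x":-0.8,"y":0.6,"z":0,"wx":0,"wy":0,"wz":0.6,"jaw":100},{"x":-0.8,"y":0.5,"z":0.1,"wx":0,"wy":0,"wz":0.6,"jaw":100},{"x":-0.7,"y":0.6,"z":0,"wx":0,"wy":0,"wz":0.7,"jaw":100},{"x":-0.7,"y":0.6,"z":0.1,"wx":0,"wy":0,"wz":0.6,"jaw":100},{"x":-0.6,"y":0.7,"z":0,"wx":0,"wy":0,"wz":0.6,"jaw":100},{"x":-0.7,"y":0.7,"z":0.1,"wx":0,"wy":0,"wz":0.6,"jaw":100}]}}

```text
time_s: 3.88
ee_pos: [0.3994, -0.137, 0.1637]
eef_rot: [3.141, -0.0, 1.012]
force: [1.4, 0.3, -0.4]
grip_width: 0.0941
```

Request:
{"fn": "carry_out", "kwargs": {"deltas": [{"x":-0.5,"y":0.7,"z":0.1,"wx":0,"wy":0,"wz":0.6,"jaw":100},{"x":-0.6,"y":0.8,"z":0,"wx":0,"wy":0,"wz":0.6,"jaw":100},{"x":-0.5,"y":0.8,"z":0.1,"wx":0,"wy":0,"wz":0.6,"jaw":100},{"x":-0.5,"y":0.8,"z":0,"wx":0,"wy":0,"wz":0.6,"jaw":100},{"x":-0.4,"y":0.8,"z":0.1,"wx":0,"wy":0,"wz":0.6,"jaw":100},{"x":-0.4,"y":0.9,"z":0.1,"wx":0,"wy":0,"wz":0.7,"jaw":100},{"x":-0.4,"y":0.9,"z":0,"wx":0,"wy":0,"wz":0.6,"jaw":100},{"x":-0.3,"y":0.8,"z":0.1,"wx":0,"wy":0,"wz":0.6,"jaw":100},{"x":-0.3,"y":0.9,"z":0,"wx":0,"wy":0,"wz":0.6,"jaw":100},{"x":-0.2,"y":1.0,"z":0.1,"wx":0,"wy":0,"wz":0.6,"jaw":100},{"x":-0.2,"y":0.9,"z":0,"wx":0,"wy":0,"wz":0.6,"jaw":100},{"x":0,"y":0,"z":0,"wx":0,"wy":0,"wz":0,"jaw":100}]}}

```text
time_s: 4.88
ee_pos: [0.4677, -0.3338, 0.151]
eef_rot: [3.141, 0.0, 0.475]
force: [-0.4, 0.1, 0.0]
grip_width: 0.0939
```

```bash
python3 - <<'E'
from go import *
import cv2
for n in('top','side'): cv2.imwrite(f'pics/{n}1.png',ctrl.camera(n))
t=cv2.imread('pics/top1.png')[170:290,330:450];s=cv2.imread('pics/side1.png')[60:210,240:390]
cv2.imwrite('pics/a1.png',np.hstack([cv2.resize(t,(400,400),interpolation=2),cv2.resize(s,(400,400),interpolation=2)]))
go([.4685,-.3293,.0195],[np.pi,0,.48],8,2)
E
```

```text
[{"x": 0.01, "y": -0.01, "z": 0.82, "wx": 0, "wy": 0, "wz": 0, "jaw": 100}, {"x": 0.02, "y": -0.01, "z": 0.82, "wx": 0, "wy": 0, "wz": 0, "jaw": 100}, {"x": 0.01, "y": 0, "z": 0.83, "wx": 0, "wy": 0, "wz": 0, "jaw": 100}, {"x": 0.02, "y": -0.01, "z": 0.82, "wx": 0, "wy": 0, "wz": 0, "jaw": 100}, {"x": 0.01, "y": -0.01, "z": 0.82, "wx": -0.01, "wy": 0, "wz": -0.01, "jaw": 100}, {"x": 0.01, "y": -0.01, "z": 0.82, "wx": 0, "wy": 0, "wz": 0, "jaw": 100}, {"x": 0.02, "y": 0, "z": 0.83, "wx": 0, "wy": 0, "wz": 0, "jaw": 100}, {"x": 0.01, "y": -0.01, "z": 0.82, "wx": 0, "wy": 0, "wz": 0, "jaw": 100}]
max 100
```

View pics/a1.png

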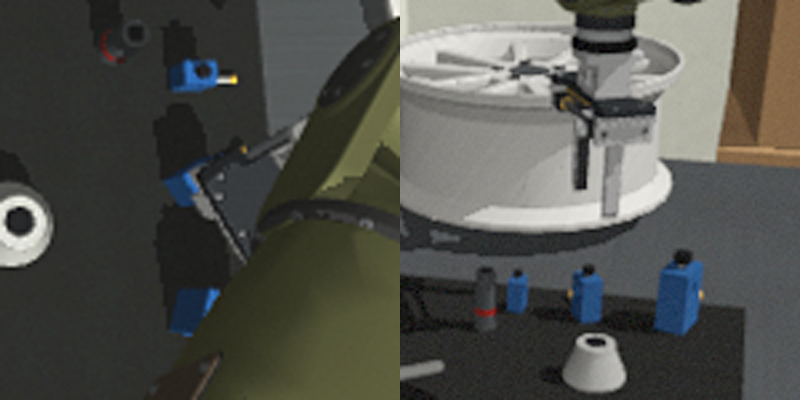

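Request:
{"fn": "carry_out", "kwargs": {"deltas": [{"x":0.11,"y":-0.06,"z":0.6,"wx":0,"wy":0,"wz":-0.05,"jaw":100},{"x":0,"y":0,"z":0.9,"wx":0,"wy":0,"wz":0,"jaw":100},{"x":0,"y":0,"z":0.9,"wx":0,"wy":0,"wz":0,"jaw":100},{"x":0,"y":0,"z":0.9,"wx":0,"wy":0,"wz":0,"jaw":100},{"x":0,"y":0,"z":0.9,"wx":0,"wy":0,"wz":0,"jaw":100},{"x":0,"y":0,"z":0.9,"wx":0,"wy":0,"wz":0,"jaw":100},{"x":0,"y":0,"z":0.9,"wx":0,"wy":0,"wz":0,"jaw":100},{"x":0,"y":0,"z":0.55,"wx":0,"wy":0,"wz":0,"jaw":100},{"x":0,"y":0,"z":0,"wx":0,"wy":0,"wz":0,"jaw":60},{"x":0,"y":0,"z":0,"wx":0,"wy":0,"wz":0,"jaw":60}]}}

```text
time_s: 5.82
ee_pos: [0.4687, -0.3289, 0.0204]
eef_rot: [-3.141, 0.0, 0.484]
force: [1.2, 0.4, -0.3]
grip_width: 0.0844
```

```bash
python3 - <<'E'
from go import *
import cv2
for n in('top','side'): cv2.imwrite(f'pics/{n}2.png',ctrl.camera(n))
t=cv2.imread('pics/top2.png')[170:290,330:450];s=cv2.imread('pics/side2.png')[110:210,260:360]
cv2.imwrite('pics/a2.png',np.hstack([cv2.resize(t,(400,400),interpolation=2),cv2.resize(s,(400,400),interpolation=2)]))
print(ctrl.get_obs())
E
```

```text
{'time_s': 5.9167, 'qpos': array([-6.76164909e-01,  5.63593189e-01,  1.61080325e+00, -1.33953711e-05,
        9.65664182e-01,  4.11345545e-01]), 'joint_vel': array([-3.73582490e-03, -4.48376704e-03, -3.17313759e-03,  6.49223199e-05,
       -1.70482364e-03, -1.34052197e-04]), 'tau': array([ 8.81954818e-02, -6.00369000e+01, -2.81959087e+01,  6.24381797e-02,
       -2.21748051e-02, -4.35924012e-03]), 'ee_pos': array([ 0.46924076, -0.32956913,  0.02148058]), 'eef_rot': array([ 3.14018400e+00, -6.02465384e-04,  4.83293909e-01]), 'force': array([-0.13342621,  0.46312788,  0.84776309]), 'moment': array([ 0.02712121,  0.12243241, -0.02339285]), 'grip_width': 0.07615766872378675}
```

View pics/a2.png

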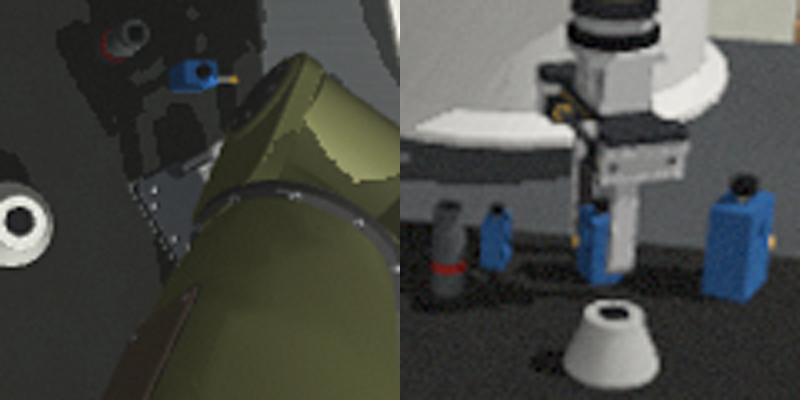

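Request:
{"fn": "carry_out", "kwargs": {"deltas": [{"x":0,"y":0,"z":0,"wx":0,"wy":0,"wz":0,"jaw":45},{"x":0,"y":0,"z":0,"wx":0,"wy":0,"wz":0,"jaw":42},{"x":0,"y":0,"z":0,"wx":0,"wy":0,"wz":0,"jaw":42},{"x":0,"y":0,"z":0,"wx":0,"wy":0,"wz":0,"jaw":30},{"x":0,"y":0,"z":0,"wx":0,"wy":0,"wz":0,"jaw":30},{"x":0,"y":0,"z":0,"wx":0,"wy":0,"wz":0,"jaw":20},{"x":0,"y":0,"z":0,"wx":0,"wy":0,"wz":0,"jaw":20},{"x":0,"y":0,"z":0,"wx":0,"wy":0,"wz":0,"jaw":20}], "squeeze": 20}}

```text
time_s: 6.58
ee_pos: [0.4688, -0.3294, 0.0205]
eef_rot: [-3.142, -0.0, 0.483]
force: [-0.4, 0.1, 2.2]
grip_width: 0.0357
```

Request:
{"fn": "carry_out", "kwargs": {"deltas": [{"x":0,"y":0,"z":0,"wx":0,"wy":0,"wz":0,"jaw":20},{"x":0,"y":0,"z":-0.3,"wx":0,"wy":0,"wz":0,"jaw":20},{"x":0,"y":0,"z":-1,"wx":0,"wy":0,"wz":0,"jaw":20},{"x":0,"y":0,"z":-1,"wx":0,"wy":0,"wz":0,"jaw":20},{"x":0,"y":0,"z":-1,"wx":0,"wy":0,"wz":0,"jaw":20},{"x":0,"y":0,"z":-1,"wx":0,"wy":0,"wz":0,"jaw":20},{"x":0,"y":0,"z":0,"wx":0,"wy":0,"wz":0,"jaw":20}]}}

```text
time_s: 7.17
ee_pos: [0.47, -0.3305, 0.1105]
eef_rot: [3.136, -0.002, 0.483]
force: [0.6, -0.2, -1.2]
grip_width: 0.036
```

```bash
python3 - <<'E'
from go import *
import cv2
o=ctrl.get_obs();print(o['time_s'],o['ee_pos'],o['eef_rot'],o['force'],o['moment'],o['grip_width'])
for n in('top','side'): cv2.imwrite(f'pics/{n}3.png',ctrl.camera(n))
o=ctrl.get_obs();print(o['ee_pos'],o['eef_rot'],o['force'],o['moment'],o['grip_width'])
t=cv2.imread('pics/top3.png')[170:290,330:450];s=cv2.imread('pics/side3.png')[80:200,260:380]
cv2.imwrite('pics/a3.png',np.hstack([cv2.resize(t,(400,400),interpolation=2),cv2.resize(s,(400,400),interpolation=2)]))
E
```

```text
7.1667 [ 0.4700356  -0.33048674  0.11046061] [ 3.13623376e+00 -2.28810942e-03  4.82845795e-01] [ 0.60040032 -0.24871094 -1.20713774] [-0.0760701   0.09020435 -0.05585186] 0.03601674692139606
[ 0.46877217 -0.32947527  0.10645881] [ 3.14092308e+00 -2.60022618e-04  4.82786488e-01] [ 0.14722938 -0.20298153 -2.22127942] [-0.01566885  0.15258681 -0.0094647 ] 0.035562145560109844
```

View pics/a3.png

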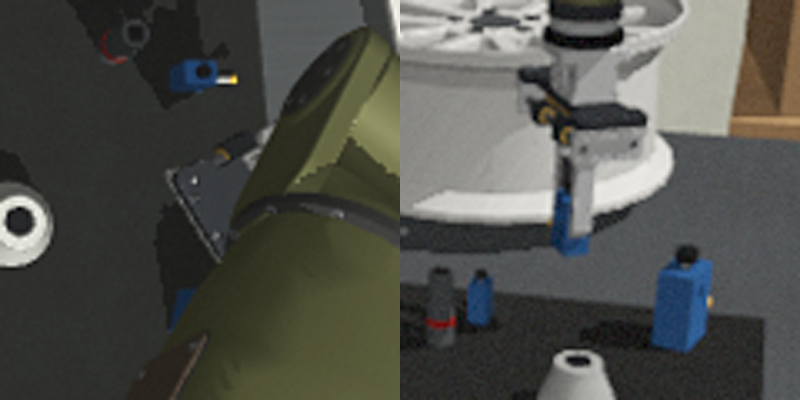

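```bash
cat > geo.py <<'E'
from go import *
from h import rodpts
# rod model params: x,y,yaw,e,t
PR=[.6619,.258,np.radians(2.32),np.radians(-.46),np.radians(2.38)]
Ltip=.045+.08*np.pi/3+.0797
BORE=np.array([0,0,-.0175])
def frame(s,PR=PR):
    """block pose with bore centre at arc s from stop"""
    x,y,yaw,e,t=PR
    ds=1e-4
    if s>Ltip: 
        c=rodpts(*PR,s=[Ltip,Ltip-.01]); d=(c[1]-c[0])/.01; p=c[0]-d*(s-Ltip)
    else:
        c=rodpts(*PR,s=[s-.013+0.,s+.013]); d=(c[0]-c[1]); p=rodpts(*PR,s=[s])[0]*0.5+c.mean(0)*.5
        d/=np.linalg.norm(d)
    # normal of bend plane, fading to vertical on first leg
    n=Ro.from_euler('ZY',[yaw,t]).apply([0,0,1]); f=np.clip((s-.03)/.05,0,1); n=n*f+np.array([0,0,1])*(1-f)
    z=n-d*(n@d); z/=np.linalg.norm(z); R=Ro.from_matrix(np.c_[d,np.cross(z,d),z])
    return p,R
def tcp(s,off=np.zeros(3),PR=PR):
    p,R=frame(s,PR); Rt=R*Ro.from_euler('x',np.pi); return p+R.apply(off)-Rt.apply(BORE),Rt
E
python3 - <<'E'
from geo import *
for s in (Ltip+.035,Ltip,Ltip-.03,.13,.1,.05,.013):
    p,R=tcp(s); b,_=frame(s); print(round(s,3),np.round(p,4),np.round(R.as_euler('xyz'),3),np.round(b,4))
p,R=tcp(Ltip+.035)
go(p,R,20)
E
```

```text
0.243 [0.5304 0.022  0.0983] [-3.121  0.036  0.556] [0.5311 0.022  0.1158]
0.208 [0.5601 0.0404 0.0971] [-3.121  0.036  0.556] [0.5608 0.0405 0.1146]
0.178 [0.5856 0.0563 0.096 ] [-3.121  0.036  0.556] [0.5863 0.0563 0.1135]
0.13 [0.6266 0.082  0.0942] [-3.12   0.035  0.59 ] [0.6273 0.0821 0.1117]
0.1 [0.6485 0.102  0.0933] [-3.11   0.027  0.916] [0.6492 0.1021 0.1108]
0.05 [0.6654 0.1481 0.0925] [-3.125e+00  3.000e-03  1.528e+00] [0.6657 0.1481 0.11  ]
0.013 [0.6649 0.1851 0.0925] [-3.142  0.     1.611] [0.6649 0.1851 0.11  ]
[{"x": 0.5, "y": -0.7, "z": 0, "wx": 0, "wy": 0, "wz": 0, "jaw": 100}, {"x": 0.6, "y": -0.7, "z": 0, "wx": 0, "wy": 0, "wz": -0.1, "jaw": 100}, {"x": 0.5, "y": -0.7, "z": 0.1, "wx": 0, "wy": -0.1, "wz": 0, "jaw": 100}, {"x": 0.6, "y": -0.7, "z": 0, "wx": 0, "wy": 0, "wz": -0.1, "jaw": 100}, {"x": 0.5, "y": -0.7, "z": 0, "wx": 0.1, "wy": 0, "wz": 0, "jaw": 100}, {"x": 0.6, "y": -0.7, "z": 0, "wx": 0, "wy": 0, "wz": -0.1, "jaw": 100}, {"x": 0.6, "y": -0.7, "z": 0, "wx": 0, "wy": -0.1, "wz": 0, "jaw": 100}, {"x": 0.5, "y": -0.7, "z": 0.1, "wx": 0, "wy": 0, "wz": -
[... 194 characters left out ...]
": 0, "wy": -0.1, "wz": 0, "jaw": 100}, {"x": 0.6, "y": -0.6, "z": 0, "wx": 0, "wy": 0, "wz": 0, "jaw": 100}]
[{"x": 0.6, "y": -0.7, "z": 0, "wx": 0.1, "wy": 0, "wz": -0.1, "jaw": 100}, {"x": 0.6, "y": -0.7, "z": 0, "wx": 0, "wy": 0, "wz": 0, "jaw": 100}, {"x": 0.5, "y": -0.7, "z": 0.1, "wx": 0, "wy": 0, "wz": -0.1, "jaw": 100}, {"x": 0.6, "y": -0.7, "z": 0, "wx": 0, "wy": -0.1, "wz": 0, "jaw": 100}, {"x": 0.6, "y": -0.6, "z": 0, "wx": 0, "wy": 0, "wz": -0.1, "jaw": 100}, {"x": 0.6, "y": -0.7, "z": 0, "wx": 0, "wy": 0, "wz": 0, "jaw": 100}, {"x": 0.6, "y": -0.7, "z": 0, "wx": 0, "wy": 0, "wz": -0.1, "jaw": 100}, {"x": 0.6, "y": -0.6, "z": 0, "wx": 0, "wy": -0.1, "wz": 0, "jaw": 100}]
max 100
```

Request:
{"fn": "carry_out", "kwargs": {"deltas": [{"x":0.5,"y":-0.7,"z":0,"wx":0,"wy":0,"wz":0,"jaw":20},{"x":0.6,"y":-0.7,"z":0,"wx":0,"wy":0,"wz":-0.1,"jaw":20},{"x":0.5,"y":-0.7,"z":0.1,"wx":0,"wy":-0.1,"wz":0,"jaw":20},{"x":0.6,"y":-0.7,"z":0,"wx":0,"wy":0,"wz":-0.1,"jaw":20},{"x":0.5,"y":-0.7,"z":0,"wx":0.1,"wy":0,"wz":0,"jaw":20},{"x":0.6,"y":-0.7,"z":0,"wx":0,"wy":0,"wz":-0.1,"jaw":20},{"x":0.6,"y":-0.7,"z":0,"wx":0,"wy":-0.1,"wz":0,"jaw":20},{"x":0.5,"y":-0.7,"z":0.1,"wx":0,"wy":0,"wz":-0.1,"jaw":20},{"x":0.6,"y":-0.7,"z":0,"wx":0,"wy":0,"wz":0,"jaw":20},{"x":0.6,"y":-0.7,"z":0,"wx":0,"wy":0,"wz":-0.1,"jaw":20},{"x":0.5,"y":-0.7,"z":0,"wx":0,"wy":-0.1,"wz":0,"jaw":20},{"x":0.6,"y":-0.6,"z":0,"wx":0,"wy":0,"wz":0,"jaw":20}]}}

```text
time_s: 8.27
ee_pos: [0.5053, -0.1182, 0.1003]
eef_rot: [-3.131, 0.026, 0.523]
force: [0.6, 0.1, -1.8]
grip_width: 0.0358
```

Request:
{"fn": "carry_out", "kwargs": {"deltas": [{"x":0.6,"y":-0.7,"z":0,"wx":0.1,"wy":0,"wz":-0.1,"jaw":20},{"x":0.6,"y":-0.7,"z":0,"wx":0,"wy":0,"wz":0,"jaw":20},{"x":0.5,"y":-0.7,"z":0.1,"wx":0,"wy":0,"wz":-0.1,"jaw":20},{"x":0.6,"y":-0.7,"z":0,"wx":0,"wy":-0.1,"wz":0,"jaw":20},{"x":0.6,"y":-0.6,"z":0,"wx":0,"wy":0,"wz":-0.1,"jaw":20},{"x":0.6,"y":-0.7,"z":0,"wx":0,"wy":0,"wz":0,"jaw":20},{"x":0.6,"y":-0.7,"z":0,"wx":0,"wy":0,"wz":-0.1,"jaw":20},{"x":0.6,"y":-0.6,"z":0,"wx":0,"wy":-0.1,"wz":0,"jaw":20},{"x":0,"y":0,"z":0,"wx":0,"wy":0,"wz":0,"jaw":20},{"x":0,"y":0,"z":0,"wx":0,"wy":0,"wz":0,"jaw":20}]}}

```text
time_s: 9.1
ee_pos: [0.5308, 0.0219, 0.0976]
eef_rot: [-3.123, 0.041, 0.557]
force: [-0.0, -0.9, -2.4]
grip_width: 0.0358
```

```bash
python3 - <<'E'
from geo import *
import cv2
o=ctrl.get_obs();print(o['time_s'],o['ee_pos'],o['eef_rot'],o['force'],o['moment'],o['grip_width'])
for n in('top','side'):
    cv2.imwrite(f'pics/{n}4.png',ctrl.camera(n)); o=ctrl.get_obs();print(o['ee_pos'],o['eef_rot'],o['force'],o['moment'],o['grip_width'])
t=cv2.imread('pics/top4.png')[130:230,190:290];s=cv2.imread('pics/side4.png')[150:250,185:285]
cv2.imwrite('pics/a4.png',np.hstack([cv2.resize(t,(400,400),interpolation=2),cv2.resize(s,(400,400),interpolation=2)]))
E
```

```text
9.1 [0.53078159 0.02193903 0.09756955] [-3.12321649  0.04108912  0.55665749] [-0.01031113 -0.871589   -2.35118814] [-0.08464307  0.07427697  0.03531865] 0.03576532702579445
[0.53079812 0.02133647 0.09785135] [-3.12341345  0.04078004  0.55574018] [-0.47292138 -1.00092357 -0.76668846] [-0.01853121  0.12362338  0.04696701] 0.035974590767004926
[0.53086841 0.02096639 0.09809202] [-3.12362856  0.04051555  0.5549791 ] [ 0.1631724   0.16536152 -1.25092432] [-0.05348587  0.12215731 -0.03687742] 0.03586131318066974
```

View pics/a4.png

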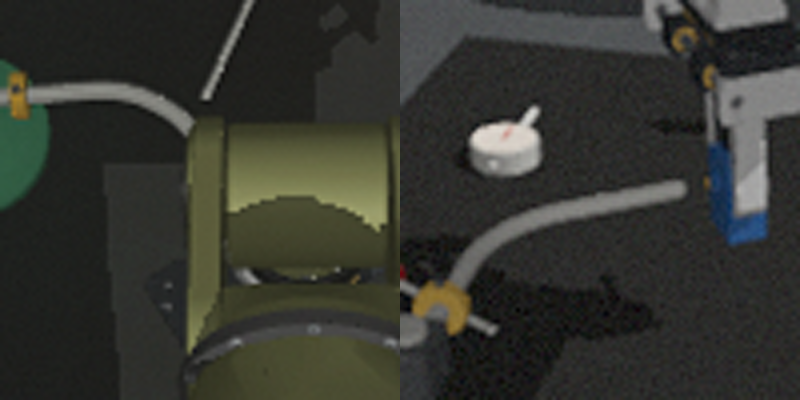

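```bash
python3 - <<'E'
from geo import *
import cv2
from h import proj
s=cv2.imread('pics/side4.png'); x0,y0,S=240,165,12
c=cv2.resize(s[y0:y0+48,x0:x0+62],None,fx=S,fy=S,interpolation=cv2.INTER_NEAREST)
def P(w): return np.round((proj('side',w)-[x0-.5,y0-.5])*S).astype(int)
p=np.array([.5308,.0213,.0979]);R=E([-3.1234,.0407,.5558])
b=p+R.apply(BORE); Rb=R*Ro.from_euler('x',np.pi)
for off,col in((np.zeros(3),(0,255,255)),(np.array([-.0012,-.0002,-.0003]),(0,255,0))):
    q=[[i*.013,j*.018,z] for i in(1,) for j in(-1,1) for z in(-.038,.018)]
    w=b+Rb.apply(q)+off; u=P(w)
    for a,d in((0,1),(1,3),(3,2),(2,0)): cv2.line(c,tuple(map(int,u[a])),tuple(map(int,u[d])),col,1)
    w=b+Rb.apply([[-.013,.018,-.038],[.013,.018,-.038],[.013,.018,.018],[-.013,.018,.018],[-.013,.018,-.038]])+off; cv2.polylines(c,[P(w).reshape(-1,1,2)],False,col,1)
    cv2.circle(c,tuple(map(int,P(b+Rb.apply([.0,-.052,-.03])+off)[0])),4,col,-1)
    cv2.polylines(c,[P(rodpts(*PR)+off).reshape(-1,1,2)],False,col,1)
    th=np.linspace(0,6.28,30); cv2.polylines(c,[P(b+Rb.apply(np.c_[th*0+.013,.007*np.cos(th),.007*np.sin(th)])+off).reshape(-1,1,2)],False,col,1)
cv2.imwrite('pics/a5.png',c)
E
```

```text
(no output)
```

View pics/a5.png

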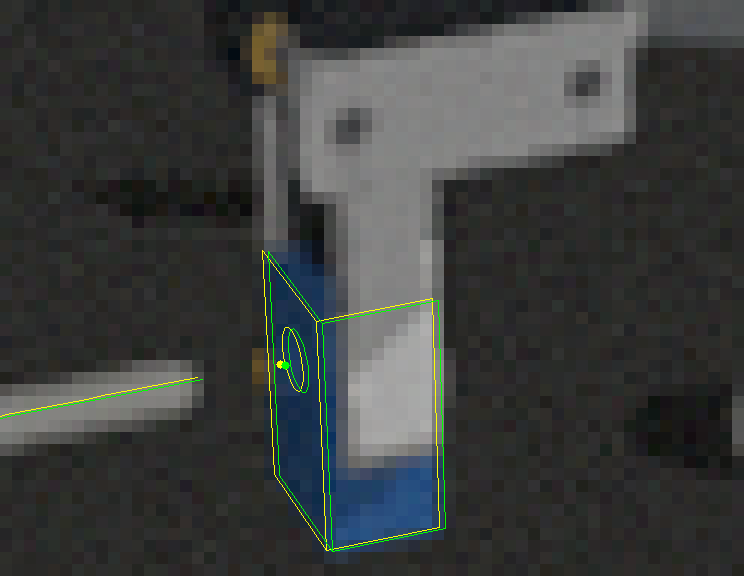

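Request:
{"fn": "carry_out", "kwargs": {"deltas": [{"x":0.2,"y":-0.04,"z":0,"wx":0,"wy":0.05,"wz":0,"jaw":20},{"x":0.3,"y":0,"z":0,"wx":0,"wy":0,"wz":0,"jaw":20},{"x":0.3,"y":0,"z":0,"wx":0,"wy":0,"wz":0,"jaw":20},{"x":0.1,"y":0,"z":0,"wx":0,"wy":0,"wz":0,"jaw":20},{"x":0,"y":0,"z":0,"wx":0,"wy":0,"wz":0,"jaw":20}], "squeeze": 10}}

```text
time_s: 9.62
ee_pos: [0.5467, 0.0319, 0.0982]
eef_rot: [-3.124, 0.035, 0.555]
force: [-0.2, -0.4, -2.1]
grip_width: 0.0356
```

```bash
cat > st.py <<'E'
from geo import *
def st(cams=0,off=(0,0,0)):
    ps=[];rs=[];fs=[];ms=[]
    o=ctrl.get_obs(); ps.append(o['ee_pos']);rs.append(o['eef_rot']);fs.append(o['force']);ms.append(o['moment'])
    p=np.mean(ps,0);R=E(rs[0]);f=R.inv().apply(np.mean(fs,0)); m=R.inv().apply(np.mean(ms,0))
    b=p+R.apply(BORE); ss=np.linspace(-.0,Ltip+.05,600)
    s=min(ss,key=lambda s:np.linalg.norm(frame(s)[0]-b)); q,Rq=tcp(s)
    d=R.inv().apply(q-p); w=(R.inv()*Rq).as_rotvec()
    print('t',o['time_s'],'s(mm)',round(s*1e3,1),'Ltip',round(Ltip*1e3,1),'model err tool mm',np.round(d*1e3,2),'rot',np.round(w/.08,2),'Ftool',np.round(f,1),'Mtool',np.round(m,2),'w',round(o['grip_width']*1e3,1))
if __name__=='__main__': st()
E
python3 st.py
```

```text
t 9.6167 s(mm) 224.4 Ltip 208.5 model err tool mm [ 0.04 -0.15  0.54] rot [ 0.04 -0.01 -0.01] Ftool [-0.3  0.3  2.1] Mtool [ 0.07 -0.11 -0.04] w 35.6
```

Request:
{"fn": "carry_out", "kwargs": {"deltas": [{"x":0.15,"y":0,"z":0.02,"wx":0,"wy":0,"wz":0,"jaw":20},{"x":0.15,"y":0,"z":0,"wx":0,"wy":0,"wz":0,"jaw":20},{"x":0,"y":0,"z":0,"wx":0,"wy":0,"wz":0,"jaw":20}]}}

```text
time_s: 9.87
ee_pos: [0.5517, 0.0351, 0.0977]
eef_rot: [-3.124, 0.035, 0.555]
force: [0.3, -0.0, -2.4]
grip_width: 0.0361
```

```bash
python3 st.py
```

```text
t 9.8667 s(mm) 218.3 Ltip 208.5 model err tool mm [ 0.13 -0.11  0.28] rot [ 0.04 -0.01 -0.01] Ftool [0.3 0.2 2.3] Mtool [ 0.   -0.12  0.01] w 36.1
```

Request:
{"fn": "carry_out", "kwargs": {"deltas": [{"x":0.1,"y":0,"z":0.01,"wx":0,"wy":0,"wz":0,"jaw":20},{"x":0.1,"y":0,"z":0,"wx":0,"wy":0,"wz":0,"jaw":20},{"x":0,"y":0,"z":0,"wx":0,"wy":0,"wz":0,"jaw":20}]}}

```text
time_s: 10.12
ee_pos: [0.555, 0.0371, 0.0974]
eef_rot: [-3.124, 0.035, 0.555]
force: [-0.5, 0.7, -2.0]
grip_width: 0.0361
```

```bash
python3 st.py
```

```text
t 10.1167 s(mm) 214.5 Ltip 208.5 model err tool mm [ 0.15 -0.11  0.12] rot [ 0.04 -0.01 -0.02] Ftool [ 0.  -0.8  2.1] Mtool [ 0.04 -0.08  0.05] w 36.1
```

Request:
{"fn": "carry_out", "kwargs": {"deltas": [{"x":0.1,"y":0,"z":0,"wx":0,"wy":0,"wz":0,"jaw":20},{"x":0.1,"y":0,"z":0,"wx":0,"wy":0,"wz":0,"jaw":20},{"x":0,"y":0,"z":0,"wx":0,"wy":0,"wz":0,"jaw":20}]}}

```text
time_s: 10.37
ee_pos: [0.5584, 0.0392, 0.0973]
eef_rot: [-3.124, 0.035, 0.555]
force: [-0.5, 0.2, -1.4]
grip_width: 0.036
```

```bash
cat > snap.py <<'E'
import sys,cv2,numpy as np
from st import *
from h import proj
def snap(tag):
    st()
    s=ctrl.camera('side'); cv2.imwrite(f'pics/side{tag}.png',s)
    o=ctrl.get_obs();p=o['ee_pos'];R=E(o['eef_rot']);b=p+R.apply(BORE)
    u=proj('side',b)[0].astype(int); x0,y0=u[0]-32,u[1]-26; S=12
    c=cv2.resize(s[y0:y0+48,x0:x0+64],None,fx=S,fy=S,interpolation=cv2.INTER_NEAREST)
    def P(w): return np.round((proj('side',w)-[x0-.5,y0-.5])*S).astype(int)
    Rb=R*Ro.from_euler('x',np.pi)
    for j in(1,-1):
        w=b+Rb.apply([[-.013,j*.018,-.038],[.013,j*.018,-.038],[.013,j*.018,.018],[-.013,j*.018,.018],[-.013,j*.018,-.038]]); cv2.polylines(c,[P(w).reshape(-1,1,2)],False,(0,255,255),1)
    cv2.polylines(c,[P(rodpts(*PR)).reshape(-1,1,2)],False,(0,255,0),1)
    cv2.imwrite(f'pics/z{tag}.png',c)
if __name__=='__main__': snap(sys.argv[1])
E
python3 snap.py 6
```

```text
t 10.3667 s(mm) 210.6 Ltip 208.5 model err tool mm [-0.01 -0.12  0.12] rot [ 0.04 -0.01 -0.02] Ftool [-0.2 -0.4  1.4] Mtool [ 0.06 -0.09  0.02] w 36.0
```

View pics/z6.png

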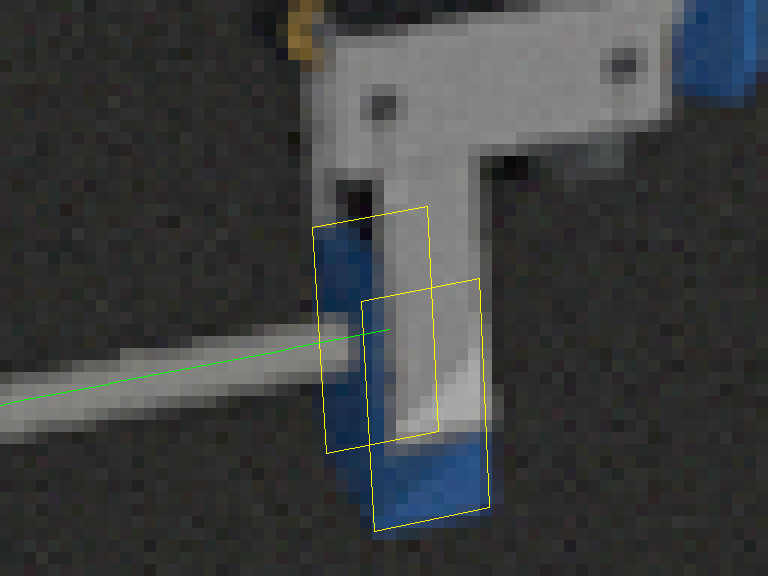

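Request:
{"fn": "carry_out", "kwargs": {"deltas": [{"x":0.15,"y":0,"z":0,"wx":0,"wy":0,"wz":0,"jaw":20},{"x":0.15,"y":0,"z":0,"wx":0,"wy":0,"wz":0,"jaw":20},{"x":0,"y":0,"z":0,"wx":0,"wy":0,"wz":0,"jaw":20}]}}

```text
time_s: 10.67
ee_pos: [0.5636, 0.0425, 0.097]
eef_rot: [-3.124, 0.035, 0.555]
force: [0.3, 0.9, -2.4]
grip_width: 0.036
```

```bash
python3 st.py
```

```text
t 10.6667 s(mm) 204.5 Ltip 208.5 model err tool mm [-0.14 -0.11  0.11] rot [ 0.04 -0.01 -0.01] Ftool [ 0.8 -0.6  2.4] Mtool [ 0.08 -0.06  0.01] w 36.0
```

Request:
{"fn": "carry_out", "kwargs": {"deltas": [{"x":0.15,"y":0,"z":0,"wx":0,"wy":0,"wz":0,"jaw":20},{"x":0.15,"y":0,"z":0,"wx":0,"wy":0,"wz":0,"jaw":20},{"x":0.15,"y":0,"z":0,"wx":0,"wy":0,"wz":0,"jaw":20},{"x":0,"y":0,"z":0,"wx":0,"wy":0,"wz":0,"jaw":20}]}}

```text
time_s: 11.0
ee_pos: [0.5713, 0.0473, 0.0967]
eef_rot: [-3.124, 0.035, 0.555]
force: [-0.1, 1.3, -1.9]
grip_width: 0.0362
```

```bash
python3 st.py
```

```text
t 11.0 s(mm) 195.5 Ltip 208.5 model err tool mm [-0.1  -0.09  0.07] rot [ 0.04 -0.01 -0.01] Ftool [ 0.7 -1.2  1.9] Mtool [ 0.04 -0.09  0.01] w 36.2
```

Request:
{"fn": "carry_out", "kwargs": {"deltas": [{"x":0.2,"y":-0.01,"z":0,"wx":0,"wy":0,"wz":0,"jaw":20},{"x":0.2,"y":-0.01,"z":0,"wx":0,"wy":0,"wz":0,"jaw":20},{"x":0.2,"y":0,"z":0,"wx":0,"wy":0,"wz":0,"jaw":20},{"x":0,"y":0,"z":0,"wx":0,"wy":0,"wz":0,"jaw":20}]}}

```text
time_s: 11.33
ee_pos: [0.5814, 0.054, 0.0963]
eef_rot: [-3.124, 0.035, 0.555]
force: [-1.1, 0.2, -2.0]
grip_width: 0.0361
```

```bash
python3 st.py
```

```text
t 11.3333 s(mm) 183.4 Ltip 208.5 model err tool mm [-0.2   0.27  0.09] rot [ 0.04 -0.01 -0.01] Ftool [-0.8 -0.7  2. ] Mtool [ 0.02 -0.09 -0.03] w 36.1
```

Request:
{"fn": "carry_out", "kwargs": {"deltas": [{"x":0.2,"y":0,"z":0,"wx":0,"wy":0,"wz":0,"jaw":20},{"x":0.2,"y":0,"z":0,"wx":0,"wy":0,"wz":0,"jaw":20},{"x":0.2,"y":0,"z":0,"wx":0,"wy":0,"wz":0,"jaw":20},{"x":0,"y":0,"z":0,"wx":0,"wy":0,"wz":0,"jaw":20}]}}

```text
time_s: 11.67
ee_pos: [0.5916, 0.0603, 0.0958]
eef_rot: [-3.124, 0.035, 0.555]
force: [0.1, 1.2, -1.9]
grip_width: 0.0361
```

```bash
python3 st.py
```

```text
t 11.6667 s(mm) 171.3 Ltip 208.5 model err tool mm [-0.07  0.26  0.09] rot [ 0.04 -0.01 -0.01] Ftool [ 0.8 -0.9  1.9] Mtool [ 0.03 -0.11 -0.03] w 36.1
```

Request:
{"fn": "carry_out", "kwargs": {"deltas": [{"x":0,"y":-0.04,"z":0,"wx":0,"wy":0,"wz":0,"jaw":20},{"x":0,"y":-0.04,"z":0,"wx":0,"wy":0,"wz":0,"jaw":20},{"x":0,"y":0,"z":0,"wx":0,"wy":0,"wz":0,"jaw":20}]}}

```text
time_s: 11.92
ee_pos: [0.59, 0.0614, 0.0959]
eef_rot: [-3.124, 0.035, 0.555]
force: [0.5, 0.5, -1.5]
grip_width: 0.0358
```

```bash
python3 st.py
```

```text
t 11.9167 s(mm) 172.2 Ltip 208.5 model err tool mm [-0.17  1.99  0.11] rot [ 0.04 -0.01 -0.02] Ftool [ 0.7 -0.2  1.5] Mtool [ 0.04 -0.09  0.03] w 35.8
```

Request:
{"fn": "carry_out", "kwargs": {"deltas": [{"x":0,"y":-0.04,"z":0,"wx":0,"wy":0,"wz":0,"jaw":20},{"x":0,"y":0,"z":0,"wx":0,"wy":0,"wz":0,"jaw":20}]}}

```text
time_s: 12.08
ee_pos: [0.5897, 0.0619, 0.096]
eef_rot: [-3.125, 0.035, 0.555]
force: [-0.1, -1.1, -2.6]
grip_width: 0.0361
```

```bash
python3 st.py
```

```text
t 12.0833 s(mm) 172.2 Ltip 208.5 model err tool mm [-0.17  2.54  0.18] rot [ 0.04 -0.01 -0.02] Ftool [-0.6  0.9  2.6] Mtool [-0.28 -0.19 -0.  ] w 36.1
```

Request:
{"fn": "carry_out", "kwargs": {"deltas": [{"x":0,"y":0.06,"z":0,"wx":0,"wy":0,"wz":0,"jaw":20},{"x":0,"y":0,"z":-0.05,"wx":0,"wy":0,"wz":0,"jaw":20},{"x":0,"y":0,"z":0,"wx":0,"wy":0,"wz":0,"jaw":20}]}}

```text
time_s: 12.33
ee_pos: [0.5904, 0.0609, 0.097]
eef_rot: [-3.124, 0.035, 0.555]
force: [0.6, -0.5, -2.9]
grip_width: 0.0358
```

```bash
python3 st.py
```

```text
t 12.3333 s(mm) 171.7 Ltip 208.5 model err tool mm [0.18 1.38 1.23] rot [ 0.04 -0.01 -0.02] Ftool [0.3 0.8 2.9] Mtool [-0.06 -0.24  0.01] w 35.8
```

Request:
{"fn": "carry_out", "kwargs": {"deltas": [{"x":0,"y":0,"z":0.05,"wx":0,"wy":0,"wz":0,"jaw":20},{"x":0,"y":0,"z":0.05,"wx":0,"wy":0,"wz":0,"jaw":20},{"x":0,"y":0,"z":0,"wx":0,"wy":0,"wz":0,"jaw":20}]}}

```text
time_s: 12.58
ee_pos: [0.5902, 0.061, 0.0946]
eef_rot: [-3.124, 0.036, 0.555]
force: [-0.4, -0.2, -1.2]
grip_width: 0.0361
```

```bash
python3 st.py
```

```text
t 12.5833 s(mm) 172.2 Ltip 208.5 model err tool mm [-0.21  1.52 -1.15] rot [ 0.04 -0.01 -0.02] Ftool [-0.4 -0.   1.2] Mtool [ 0.04 -0.11 -0.07] w 36.1
```

Request:
{"fn": "carry_out", "kwargs": {"deltas": [{"x":0,"y":0,"z":-0.055,"wx":0,"wy":0,"wz":0,"jaw":20},{"x":0.2,"y":0,"z":0,"wx":0,"wy":0,"wz":0,"jaw":20},{"x":0.2,"y":0,"z":0,"wx":0,"wy":0,"wz":0,"jaw":20},{"x":0.2,"y":0,"z":0,"wx":0,"wy":0,"wz":0,"jaw":20},{"x":0.2,"y":0,"z":0,"wx":0,"wy":0,"wz":0,"jaw":20},{"x":0,"y":0,"z":0,"wx":0,"wy":0,"wz":0,"jaw":20}]}}

```text
time_s: 13.08
ee_pos: [0.6045, 0.0699, 0.0953]
eef_rot: [-3.124, 0.035, 0.555]
force: [-0.1, -0.2, -0.9]
grip_width: 0.0363
```

```bash
python3 st.py
```

```text
t 13.0833 s(mm) 155.3 Ltip 208.5 model err tool mm [-0.16  1.52  0.11] rot [ 0.04 -0.01 -0.01] Ftool [-0.1  0.1  0.9] Mtool [ 0.06 -0.18 -0.04] w 36.3
```

Request:
{"fn": "carry_out", "kwargs": {"deltas": [{"x":0.1,"y":-0.05,"z":0,"wx":0,"wy":0,"wz":0,"jaw":20},{"x":0,"y":0,"z":0,"wx":0,"wy":0,"wz":0,"jaw":20}]}}

```text
time_s: 13.25
ee_pos: [0.6053, 0.0714, 0.0953]
eef_rot: [-3.125, 0.035, 0.555]
force: [1.2, -0.6, -2.1]
grip_width: 0.0362
```

```bash
python3 st.py
```

```text
t 13.25 s(mm) 153.6 Ltip 208.5 model err tool mm [0.08 2.44 0.15] rot [ 0.04 -0.01 -0.01] Ftool [0.7 1.2 2. ] Mtool [-0.19 -0.03  0.01] w 36.2
```

Request:
{"fn": "carry_out", "kwargs": {"deltas": [{"x":0,"y":0.05,"z":0,"wx":0,"wy":0,"wz":0,"jaw":20},{"x":0,"y":0.05,"z":0,"wx":0,"wy":0,"wz":0,"jaw":20},{"x":0,"y":0,"z":0,"wx":0,"wy":0,"wz":0,"jaw":20}]}}

```text
time_s: 13.5
ee_pos: [0.6062, 0.0695, 0.0954]
eef_rot: [-3.124, 0.035, 0.555]
force: [0.2, -0.0, -2.0]
grip_width: 0.0357
```

```bash
python3 st.py
```

```text
t 13.5 s(mm) 154.0 Ltip 208.5 model err tool mm [-0.07  0.28  0.25] rot [ 0.04 -0.01 -0.02] Ftool [0.3 0.2 2. ] Mtool [ 0.07 -0.1  -0.02] w 35.7
```

```bash
sed -i 's/^PR=.*/PR=[.6612,.2591,np.radians(2.32),np.radians(-.46),np.radians(2.38)]/' geo.py
cat > follow.py <<'E'
from st import *
def follow(s0,s1,N,off=(0,0,0),corr=1.,yawoff=0.,dec=2):
    o=ctrl.get_obs(); p=o['ee_pos'];R=E(o['eef_rot']); off=np.array(off)
    q0,Q0=tcp(s0,off); dp=(p-q0)*(1-corr)
    for i in range(1,N+1):
        s=s0+(s1-s0)*i/N; tp,tR=tcp(s,off); tR=tR*Ro.from_euler('z',-yawoff)
        d=np.round(R.inv().apply(tp-p)/.02,dec); w=np.round((R.inv()*tR).as_rotvec()/.08,dec)
        p=p+R.apply(d*.02); R=R*Ro.from_rotvec(w*.08)
        print(json.dumps({k:float(v) for k,v in zip(('x','y','z','wx','wy','wz'),np.r_[d,w])}|{'jaw':20}).replace('-0.0,','0,').replace('0.0,','0,'),end=', ')
    print()
if __name__=='__main__':
    a=list(map(float,sys.argv[1:4])); off=list(map(float,sys.argv[4:7])) or [0,0,0]
    st(); follow(a[0]/1e3,a[1]/1e3,int(a[2]),np.array(off)/1e3)
E
python3 follow.py 154 134 6
```

```text
t 13.5 s(mm) 154.0 Ltip 208.5 model err tool mm [-0.08 -1.02  0.27] rot [ 0.04 -0.01 -0.02] Ftool [0.3 0.2 2. ] Mtool [ 0.07 -0.1  -0.02] w 35.7
{"x": 0.16, "y": -0.05, "z": 0.01, "wx": 0.04, "wy": -0.01, "wz": -0.02, "jaw": 20}, {"x": 0.17, "y": 0, "z": 0, "wx": 0, "wy": 0, "wz": 0, "jaw": 20}, {"x": 0.17, "y": 0, "z": 0, "wx": 0, "wy": 0, "wz": 0, "jaw": 20}, {"x": 0.16, "y": 0, "z": 0, "wx": 0, "wy": 0, "wz": 0, "jaw": 20}, {"x": 0.17, "y": 0, "z": 0, "wx": 0, "wy": 0, "wz": -0.06, "jaw": 20}, {"x": 0.17, "y": -0.01, "z": 0, "wx": 0, "wy": 0, "wz": -0.12, "jaw": 20},
```

Request:
{"fn": "carry_out", "kwargs": {"deltas": [{"x":0.16,"y":-0.05,"z":0,"wx":0.04,"wy":0,"wz":-0.02,"jaw":20},{"x":0.17,"y":0,"z":0,"wx":0,"wy":0,"wz":0,"jaw":20},{"x":0.17,"y":0,"z":0,"wx":0,"wy":0,"wz":0,"jaw":20},{"x":0.16,"y":0,"z":0,"wx":0,"wy":0,"wz":0,"jaw":20},{"x":0.17,"y":0,"z":0,"wx":0,"wy":0,"wz":-0.06,"jaw":20},{"x":0,"y":0,"z":0,"wx":0,"wy":0,"wz":0,"jaw":20}]}}

```text
time_s: 14.0
ee_pos: [0.6202, 0.0796, 0.0947]
eef_rot: [-3.121, 0.035, 0.562]
force: [-0.4, -0.2, -1.5]
grip_width: 0.036
```

```bash
python3 follow.py 138 126 4
```

```text
t 14.0 s(mm) 136.8 Ltip 208.5 model err tool mm [-0.09  0.17  0.17] rot [-0.   -0.01 -0.  ] Ftool [-0.3 -0.   1.5] Mtool [ 0.   -0.15  0.01] w 36.0
{"x": 0.09, "y": 0.01, "z": 0.01, "wx": 0, "wy": -0.01, "wz": -0.07, "jaw": 20}, {"x": 0.14, "y": 0, "z": 0, "wx": 0, "wy": 0, "wz": -0.14, "jaw": 20}, {"x": 0.15, "y": -0.01, "z": 0, "wx": 0, "wy": 0, "wz": -0.21, "jaw": 20}, {"x": 0.15, "y": 0, "z": 0, "wx": 0, "wy": 0, "wz": -0.25, "jaw": 20},
```

Request:
{"fn": "carry_out", "kwargs": {"deltas": [{"x":0.12,"y":0.01,"z":0,"wx":0,"wy":0,"wz":-0.07,"jaw":20},{"x":0.14,"y":0,"z":0,"wx":0,"wy":0,"wz":-0.14,"jaw":20},{"x":0.15,"y":0,"z":0,"wx":0,"wy":0,"wz":-0.21,"jaw":20},{"x":0.15,"y":0,"z":0,"wx":0,"wy":0,"wz":-0.25,"jaw":20},{"x":0,"y":0,"z":0,"wx":0,"wy":0,"wz":0,"jaw":20}]}}

```text
time_s: 14.42
ee_pos: [0.6296, 0.0855, 0.0943]
eef_rot: [-3.119, 0.034, 0.617]
force: [0.3, -0.2, -1.1]
grip_width: 0.0358
```

```bash
python3 follow.py 125.5 116.5 3
```

```text
t 14.4167 s(mm) 125.6 Ltip 208.5 model err tool mm [-0.01 -0.23  0.26] rot [ 0.   -0.01 -0.03] Ftool [0.1 0.4 1.1] Mtool [ 0.03 -0.1   0.02] w 35.8
{"x": 0.15, "y": -0.02, "z": 0.01, "wx": 0, "wy": -0.01, "wz": -0.35, "jaw": 20}, {"x": 0.15, "y": 0, "z": 0, "wx": 0, "wy": 0, "wz": -0.38, "jaw": 20}, {"x": 0.15, "y": 0, "z": 0, "wx": 0, "wy": 0, "wz": -0.43, "jaw": 20},
```

Request:
{"fn": "carry_out", "kwargs": {"deltas": [{"x":0.15,"y":-0.02,"z":0,"wx":0,"wy":0,"wz":-0.35,"jaw":20},{"x":0.15,"y":0,"z":0,"wx":0,"wy":0,"wz":-0.38,"jaw":20},{"x":0,"y":0,"z":0,"wx":0,"wy":0,"wz":0,"jaw":20}]}}

```text
time_s: 14.67
ee_pos: [0.6341, 0.0892, 0.0941]
eef_rot: [-3.117, 0.033, 0.675]
force: [0.2, -0.2, -1.8]
grip_width: 0.0361
```

```bash
python3 follow.py 119.5 110.5 3
```

```text
t 14.6667 s(mm) 120.0 Ltip 208.5 model err tool mm [-0.22  0.06  0.24] rot [ 0.   -0.01  0.06] Ftool [0.  0.3 1.8] Mtool [-0.01 -0.11  0.03] w 36.1
{"x": 0.16, "y": 0, "z": 0.01, "wx": 0, "wy": -0.01, "wz": -0.43, "jaw": 20}, {"x": 0.15, "y": 0, "z": 0, "wx": 0, "wy": 0, "wz": -0.47, "jaw": 20}, {"x": 0.15, "y": -0.01, "z": 0, "wx": 0, "wy": 0, "wz": -0.47, "jaw": 20},
```

Forces are still at noise level; continuing round the bend.

Request:
{"fn": "carry_out", "kwargs": {"deltas": [{"x":0.15,"y":0,"z":0.01,"wx":0,"wy":0,"wz":-0.43,"jaw":20},{"x":0.15,"y":0,"z":0,"wx":0,"wy":0,"wz":-0.47,"jaw":20},{"x":0,"y":0,"z":0,"wx":0,"wy":0,"wz":0,"jaw":20}]}}

```text
time_s: 14.92
ee_pos: [0.6386, 0.093, 0.0938]
eef_rot: [-3.115, 0.031, 0.747]
force: [0.2, 0.3, -2.5]
grip_width: 0.0361
```

```bash
python3 follow.py 113.8 104.8 3
```

```text
t 14.9167 s(mm) 113.9 Ltip 208.5 model err tool mm [-0.11 -0.06  0.07] rot [ 0.   -0.01  0.06] Ftool [ 0.5 -0.   2.5] Mtool [ 0.04 -0.13 -0.01] w 36.1
{"x": 0.15, "y": -0.01, "z": 0, "wx": 0, "wy": -0.01, "wz": -0.43, "jaw": 20}, {"x": 0.15, "y": 0, "z": 0, "wx": 0, "wy": 0, "wz": -0.47, "jaw": 20}, {"x": 0.15, "y": 0, "z": 0, "wx": 0, "wy": 0, "wz": -0.47, "jaw": 20},
```

Request:
{"fn": "carry_out", "kwargs": {"deltas": [{"x":0.15,"y":-0.01,"z":0,"wx":0,"wy":0,"wz":-0.43,"jaw":20},{"x":0.15,"y":0,"z":0,"wx":0,"wy":0,"wz":-0.47,"jaw":20},{"x":0,"y":0,"z":0,"wx":0,"wy":0,"wz":0,"jaw":20}]}}

```text
time_s: 15.17
ee_pos: [0.6427, 0.0972, 0.0936]
eef_rot: [-3.113, 0.029, 0.818]
force: [0.3, 0.3, -2.5]
grip_width: 0.036
```

```bash
python3 follow.py 107.8 98.8 3
```

```text
t 15.1667 s(mm) 107.9 Ltip 208.5 model err tool mm [-0.01  0.05  0.04] rot [ 0.   -0.01  0.  ] Ftool [0.5 0.1 2.4] Mtool [ 0.06 -0.11  0.  ] w 36.0
{"x": 0.15, "y": 0, "z": 0, "wx": 0, "wy": -0.01, "wz": -0.48, "jaw": 20}, {"x": 0.15, "y": 0, "z": 0, "wx": 0, "wy": 0, "wz": -0.47, "jaw": 20}, {"x": 0.15, "y": -0.01, "z": 0, "wx": 0, "wy": 0, "wz": -0.47, "jaw": 20},
```

Request:
{"fn": "carry_out", "kwargs": {"deltas": [{"x":0.15,"y":0,"z":0,"wx":0,"wy":0,"wz":-0.48,"jaw":20},{"x":0.15,"y":0,"z":0,"wx":0,"wy":0,"wz":-0.47,"jaw":20},{"x":0,"y":0,"z":0,"wx":0,"wy":0,"wz":0,"jaw":20}]}}

```text
time_s: 15.42
ee_pos: [0.6467, 0.1017, 0.0934]
eef_rot: [-3.111, 0.027, 0.893]
force: [-0.4, -0.2, -1.3]
grip_width: 0.036
```

```bash
python3 follow.py 101.8 92.8 3
```

```text
t 15.4167 s(mm) 101.8 Ltip 208.5 model err tool mm [ 0.03 -0.04  0.07] rot [ 0.   -0.01 -0.  ] Ftool [-0.3 -0.2  1.3] Mtool [-0.   -0.05 -0.06] w 36.0
{"x": 0.15, "y": 0, "z": 0, "wx": 0, "wy": -0.01, "wz": -0.48, "jaw": 20}, {"x": 0.15, "y": -0.01, "z": 0, "wx": 0, "wy": 0, "wz": -0.46, "jaw": 20}, {"x": 0.15, "y": 0, "z": 0, "wx": 0, "wy": 0, "wz": -0.47, "jaw": 20},
```

Request:
{"fn": "carry_out", "kwargs": {"deltas": [{"x":0.15,"y":0,"z":0,"wx":0,"wy":0,"wz":-0.48,"jaw":20},{"x":0.15,"y":0,"z":0,"wx":0,"wy":0,"wz":-0.47,"jaw":20},{"x":0,"y":0,"z":0,"wx":0,"wy":0,"wz":0,"jaw":20}]}}

```text
time_s: 15.67
ee_pos: [0.6503, 0.1064, 0.0933]
eef_rot: [-3.109, 0.024, 0.969]
force: [-1.3, 0.3, -2.2]
grip_width: 0.0361
```

```bash
python3 follow.py 95.8 86.8 3
```

```text
t 15.6667 s(mm) 95.8 Ltip 208.5 model err tool mm [ 0.06 -0.14  0.09] rot [ 0.   -0.01 -0.  ] Ftool [-0.4 -1.2  2.2] Mtool [-0.01 -0.07  0.05] w 36.1
{"x": 0.15, "y": -0.01, "z": 0, "wx": 0, "wy": -0.01, "wz": -0.47, "jaw": 20}, {"x": 0.15, "y": 0, "z": 0, "wx": 0, "wy": 0, "wz": -0.47, "jaw": 20}, {"x": 0.15, "y": -0.01, "z": 0, "wx": 0, "wy": 0, "wz": -0.47, "jaw": 20},
```

Request:
{"fn": "carry_out", "kwargs": {"deltas": [{"x":0.15,"y":-0.02,"z":0,"wx":0,"wy":0,"wz":-0.48,"jaw":20},{"x":0.15,"y":-0.01,"z":0,"wx":0,"wy":0,"wz":-0.47,"jaw":20},{"x":0,"y":0,"z":0,"wx":0,"wy":0,"wz":0,"jaw":20}]}}

```text
time_s: 15.92
ee_pos: [0.6532, 0.1117, 0.0932]
eef_rot: [-3.107, 0.022, 1.044]
force: [0.7, -0.4, -1.7]
grip_width: 0.0359
```

```bash
python3 follow.py 89.8 80.8 3
```

```text
t 15.9167 s(mm) 89.8 Ltip 208.5 model err tool mm [0.07 0.33 0.11] rot [ 0.01 -0.01  0.  ] Ftool [0.1 0.9 1.7] Mtool [-0.06 -0.08  0.03] w 35.9
{"x": 0.15, "y": 0.01, "z": 0.01, "wx": 0.01, "wy": -0.01, "wz": -0.46, "jaw": 20}, {"x": 0.15, "y": 0, "z": 0, "wx": 0, "wy": 0, "wz": -0.47, "jaw": 20}, {"x": 0.15, "y": 0, "z": 0, "wx": 0, "wy": 0, "wz": -0.47, "jaw": 20},
```

Request:
{"fn": "carry_out", "kwargs": {"deltas": [{"x":0.15,"y":0,"z":0,"wx":0.01,"wy":-0.01,"wz":-0.47,"jaw":20},{"x":0.15,"y":0,"z":0,"wx":0,"wy":0,"wz":-0.47,"jaw":20},{"x":0,"y":0,"z":0,"wx":0,"wy":0,"wz":0,"jaw":20}]}}

```text
time_s: 16.17
ee_pos: [0.656, 0.117, 0.093]
eef_rot: [-3.104, 0.02, 1.119]
force: [0.0, -0.2, -1.0]
grip_width: 0.0361
```

```bash
python3 follow.py 83.8 74.8 3
```

```text
t 16.1667 s(mm) 83.7 Ltip 208.5 model err tool mm [0.05 0.3  0.06] rot [-0.01 -0.   -0.  ] Ftool [-0.2  0.2  1. ] Mtool [ 0.03 -0.14 -0.  ] w 36.1
{"x": 0.15, "y": 0.01, "z": 0, "wx": -0.01, "wy": 0, "wz": -0.46, "jaw": 20}, {"x": 0.15, "y": 0, "z": 0, "wx": -0.02, "wy": 0, "wz": -0.47, "jaw": 20}, {"x": 0.15, "y": 0, "z": 0, "wx": -0.03, "wy": 0, "wz": -0.47, "jaw": 20},
```

Request:
{"fn": "carry_out", "kwargs": {"deltas": [{"x":0.15,"y":0,"z":0,"wx":0,"wy":0,"wz":-0.46,"jaw":20},{"x":0.15,"y":0,"z":0,"wx":-0.02,"wy":0,"wz":-0.47,"jaw":20},{"x":0,"y":0,"z":0,"wx":0,"wy":0,"wz":0,"jaw":20}]}}

```text
time_s: 16.42
ee_pos: [0.6585, 0.1224, 0.0929]
eef_rot: [-3.105, 0.017, 1.194]
force: [0.4, 0.1, -0.8]
grip_width: 0.036
```

```bash
python3 follow.py 77.8 68.8 3
```

```text
t 16.4167 s(mm) 77.7 Ltip 208.5 model err tool mm [0.03 0.26 0.07] rot [-0.01  0.   -0.02] Ftool [0.3 0.3 0.8] Mtool [ 0.03 -0.08  0.01] w 36.0
{"x": 0.14, "y": 0.01, "z": 0, "wx": -0.04, "wy": 0, "wz": -0.47, "jaw": 20}, {"x": 0.15, "y": 0, "z": 0, "wx": -0.03, "wy": 0, "wz": -0.47, "jaw": 20}, {"x": 0.15, "y": 0, "z": 0, "wx": -0.03, "wy": 0.01, "wz": -0.47, "jaw": 20},
```

Request:
{"fn": "carry_out", "kwargs": {"deltas": [{"x":0.15,"y":0,"z":0,"wx":-0.03,"wy":0,"wz":-0.47,"jaw":20},{"x":0.15,"y":0,"z":0,"wx":-0.03,"wy":0,"wz":-0.47,"jaw":20},{"x":0.15,"y":0,"z":0,"wx":-0.03,"wy":0,"wz":-0.47,"jaw":20},{"x":0,"y":0,"z":0,"wx":0,"wy":0,"wz":0,"jaw":20}]}}

```text
time_s: 16.75
ee_pos: [0.6615, 0.1309, 0.0928]
eef_rot: [-3.11, 0.013, 1.306]
force: [-0.4, 0.4, -0.8]
grip_width: 0.0362
```

```bash
python3 follow.py 68.8 56.8 4
```

```text
t 16.75 s(mm) 68.6 Ltip 208.5 model err tool mm [0.03 0.22 0.08] rot [-0.01  0.01 -0.03] Ftool [ 0.3 -0.4  0.8] Mtool [-0.03 -0.05  0.02] w 36.2
{"x": 0.14, "y": 0.01, "z": 0, "wx": -0.04, "wy": 0.01, "wz": -0.47, "jaw": 20}, {"x": 0.15, "y": 0, "z": 0, "wx": -0.03, "wy": 0.01, "wz": -0.46, "jaw": 20}, {"x": 0.15, "y": 0, "z": 0, "wx": -0.03, "wy": 0, "wz": -0.47, "jaw": 20}, {"x": 0.15, "y": 0, "z": 0, "wx": -0.03, "wy": 0.01, "wz": -0.47, "jaw": 20},
```

Request:
{"fn": "carry_out", "kwargs": {"deltas": [{"x":0.15,"y":0,"z":0,"wx":-0.03,"wy":0.01,"wz":-0.47,"jaw":20},{"x":0.15,"y":0,"z":0,"wx":-0.03,"wy":0,"wz":-0.47,"jaw":20},{"x":0,"y":0,"z":0,"wx":0,"wy":0,"wz":0,"jaw":20}]}}

```text
time_s: 17.0
ee_pos: [0.6629, 0.1367, 0.0928]
eef_rot: [-3.114, 0.01, 1.381]
force: [0.3, 1.3, -1.8]
grip_width: 0.0361
```

```bash
python3 follow.py 62.6 53.6 3
```

```text
t 17.0 s(mm) 62.6 Ltip 208.5 model err tool mm [0.04 0.18 0.13] rot [-0.01  0.01 -0.03] Ftool [1.4 0.1 1.8] Mtool [-0.02 -0.07  0.01] w 36.1
{"x": 0.15, "y": 0.01, "z": 0.01, "wx": -0.04, "wy": 0.01, "wz": -0.5, "jaw": 20}, {"x": 0.15, "y": 0, "z": 0, "wx": -0.04, "wy": 0.01, "wz": -0.46, "jaw": 20}, {"x": 0.15, "y": 0, "z": 0, "wx": -0.03, "wy": 0.01, "wz": -0.43, "jaw": 20},
```

Request:
{"fn": "carry_out", "kwargs": {"deltas": [{"x":0.15,"y":0.01,"z":0,"wx":-0.03,"wy":0.01,"wz":-0.5,"jaw":20},{"x":0.15,"y":0,"z":0,"wx":-0.03,"wy":0.01,"wz":-0.46,"jaw":20},{"x":0,"y":0,"z":0,"wx":0,"wy":0,"wz":0,"jaw":20}]}}

```text
time_s: 17.25
ee_pos: [0.6641, 0.1425, 0.0926]
eef_rot: [-3.118, 0.006, 1.458]
force: [-0.3, 0.0, -1.1]
grip_width: 0.0359
```

```bash
python3 follow.py 56.5 47.5 3
```

```text
t 17.25 s(mm) 56.5 Ltip 208.5 model err tool mm [ 0.12 -0.02  0.07] rot [-0.02  0.   -0.02] Ftool [-0.  -0.3  1.1] Mtool [ 0.04 -0.06  0.02] w 35.9
{"x": 0.16, "y": 0, "z": 0, "wx": -0.05, "wy": 0.01, "wz": -0.45, "jaw": 20}, {"x": 0.15, "y": 0, "z": 0, "wx": -0.03, "wy": 0.01, "wz": -0.37, "jaw": 20}, {"x": 0.15, "y": 0, "z": 0, "wx": -0.03, "wy": 0.01, "wz": -0.32, "jaw": 20},
```

Request:
{"fn": "carry_out", "kwargs": {"deltas": [{"x":0.15,"y":0,"z":0,"wx":-0.04,"wy":0.01,"wz":-0.45,"jaw":20},{"x":0.15,"y":0,"z":0,"wx":-0.03,"wy":0.01,"wz":-0.37,"jaw":20},{"x":0,"y":0,"z":0,"wx":0,"wy":0,"wz":0,"jaw":20}]}}

```text
time_s: 17.5
ee_pos: [0.6646, 0.1485, 0.0926]
eef_rot: [-3.124, 0.003, 1.523]
force: [-0.3, 0.2, -1.1]
grip_width: 0.036
```

```bash
python3 follow.py 50.4 41.4 3
```

```text
t 17.5 s(mm) 50.5 Ltip 208.5 model err tool mm [0.16 0.05 0.09] rot [-0.01 -0.   -0.  ] Ftool [ 0.2 -0.3  1.1] Mtool [ 0.08 -0.09  0.05] w 36.0
{"x": 0.16, "y": 0, "z": 0, "wx": -0.05, "wy": 0.01, "wz": -0.33, "jaw": 20}, {"x": 0.15, "y": 0.01, "z": 0, "wx": -0.03, "wy": 0, "wz": -0.26, "jaw": 20}, {"x": 0.15, "y": 0, "z": 0, "wx": -0.03, "wy": 0.01, "wz": -0.21, "jaw": 20},
```

Request:
{"fn": "carry_out", "kwargs": {"deltas": [{"x":0.15,"y":0,"z":0,"wx":-0.04,"wy":0,"wz":-0.33,"jaw":20},{"x":0.15,"y":0,"z":0,"wx":-0.03,"wy":0,"wz":-0.26,"jaw":20},{"x":0,"y":0,"z":0,"wx":0,"wy":0,"wz":0,"jaw":20}]}}

```text
time_s: 17.75
ee_pos: [0.6649, 0.1549, 0.0926]
eef_rot: [-3.129, 0.003, 1.573]
force: [-0.6, 0.2, -1.2]
grip_width: 0.0363
```

```bash
python3 follow.py 44.4 32.4 4
```

```text
t 17.75 s(mm) 44.0 Ltip 208.5 model err tool mm [0.21 0.08 0.1 ] rot [-0.01  0.01  0.  ] Ftool [ 0.2 -0.5  1.2] Mtool [-0.01 -0.01 -0.01] w 36.3
{"x": 0.14, "y": 0.01, "z": 0, "wx": -0.04, "wy": 0.02, "wz": -0.17, "jaw": 20}, {"x": 0.15, "y": 0, "z": 0, "wx": -0.03, "wy": 0, "wz": -0.16, "jaw": 20}, {"x": 0.15, "y": 0, "z": 0, "wx": -0.03, "wy": 0.01, "wz": -0.1, "jaw": 20}, {"x": 0.15, "y": 0, "z": 0, "wx": -0.03, "wy": 0, "wz": -0.04, "jaw": 20},
```

Request:
{"fn": "carry_out", "kwargs": {"deltas": [{"x":0.15,"y":0,"z":0,"wx":-0.03,"wy":0.01,"wz":-0.17,"jaw":20},{"x":0.15,"y":0,"z":0,"wx":-0.03,"wy":0,"wz":-0.16,"jaw":20},{"x":0.15,"y":0,"z":0,"wx":-0.03,"wy":0,"wz":-0.1,"jaw":20},{"x":0,"y":0,"z":0,"wx":0,"wy":0,"wz":0,"jaw":20}]}}

```text
time_s: 18.08
ee_pos: [0.6647, 0.1642, 0.0926]
eef_rot: [-3.136, 0.002, 1.608]
force: [1.4, 0.1, -1.4]
grip_width: 0.0362
```

```bash
python3 follow.py 35 23 4
```

```text
t 18.0833 s(mm) 35.0 Ltip 208.5 model err tool mm [0.02 0.24 0.09] rot [-0.01  0.02 -0.  ] Ftool [0.1 1.4 1.4] Mtool [ 0.09 -0.04  0.01] w 36.2
{"x": 0.15, "y": 0.01, "z": 0, "wx": -0.04, "wy": 0.02, "wz": -0.04, "jaw": 20}, {"x": 0.15, "y": 0.01, "z": 0, "wx": -0.02, "wy": 0, "wz": 0, "jaw": 20}, {"x": 0.15, "y": 0, "z": 0, "wx": 0, "wy": 0, "wz": 0, "jaw": 20}, {"x": 0.15, "y": 0, "z": 0, "wx": 0, "wy": 0, "wz": 0, "jaw": 20},
```

Request:
{"fn": "carry_out", "kwargs": {"deltas": [{"x":0.15,"y":0.02,"z":0,"wx":-0.03,"wy":0.02,"wz":-0.04,"jaw":20},{"x":0.15,"y":0.01,"z":0,"wx":-0.02,"wy":0,"wz":0,"jaw":20},{"x":0.15,"y":0,"z":0,"wx":0,"wy":0,"wz":0,"jaw":20},{"x":0,"y":0,"z":0,"wx":0,"wy":0,"wz":0,"jaw":20}]}}

```text
time_s: 18.42
ee_pos: [0.665, 0.1732, 0.0926]
eef_rot: [-3.14, -0.0, 1.61]
force: [-0.3, -0.0, -2.2]
grip_width: 0.0361
```

```bash
python3 snap.py 7
```

```text
t 18.4167 s(mm) 25.9 Ltip 208.5 model err tool mm [ 0.12 -0.32  0.08] rot [-0.02 -0.   -0.01] Ftool [-0.  -0.3  2.2] Mtool [ 0.08 -0.05 -0.02] w 36.1
```

View pics/z7.png

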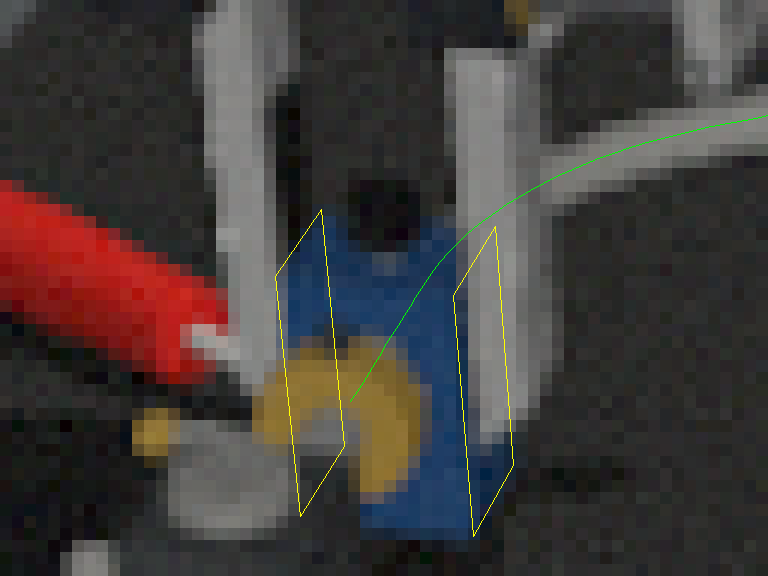

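Request:
{"fn": "carry_out", "kwargs": {"deltas": [{"x":0.15,"y":-0.01,"z":0,"wx":0,"wy":0,"wz":0,"jaw":20},{"x":0.15,"y":0,"z":0,"wx":0,"wy":0,"wz":0,"jaw":20},{"x":0.1,"y":0,"z":0,"wx":0,"wy":0,"wz":0,"jaw":20},{"x":0,"y":0,"z":0,"wx":0,"wy":0,"wz":0,"jaw":20}], "squeeze": 30}}

```text
time_s: 18.8
ee_pos: [0.6645, 0.181, 0.0926]
eef_rot: [-3.14, -0.0, 1.61]
force: [0.6, -0.9, -1.2]
grip_width: 0.0359
```

```bash
python3 st.py
```

```text
t 18.8 s(mm) 18.1 Ltip 208.5 model err tool mm [ 0.05 -0.14  0.09] rot [-0.02 -0.   -0.01] Ftool [-0.9  0.5  1.2] Mtool [ 0.04 -0.11 -0.02] w 35.9
```

Request:
{"fn": "carry_out", "kwargs": {"deltas": [{"x":0.1,"y":0,"z":0,"wx":0,"wy":0,"wz":0,"jaw":20},{"x":0.05,"y":0,"z":0,"wx":0,"wy":0,"wz":0,"jaw":20},{"x":0,"y":0,"z":0,"wx":0,"wy":0,"wz":0,"jaw":20}]}}

```text
time_s: 19.05
ee_pos: [0.6644, 0.1837, 0.0926]
eef_rot: [-3.14, 0.0, 1.61]
force: [0.5, -0.6, -2.1]
grip_width: 0.0358
```

```bash
python3 st.py
```

```text
t 19.05 s(mm) 15.5 Ltip 208.5 model err tool mm [-0.07 -0.19  0.08] rot [-0.02  0.   -0.01] Ftool [-0.6  0.5  2.1] Mtool [ 0.08 -0.05  0.04] w 35.8
```

Request:
{"fn": "carry_out", "kwargs": {"deltas": [{"x":0.05,"y":0,"z":0,"wx":0,"wy":0,"wz":0,"jaw":20},{"x":0,"y":0,"z":0,"wx":0,"wy":0,"wz":0,"jaw":20}]}}

```text
time_s: 19.22
ee_pos: [0.6644, 0.1846, 0.0926]
eef_rot: [-3.14, -0.0, 1.61]
force: [-0.3, -0.1, -1.0]
grip_width: 0.0353
```

```bash
python3 st.py
```

```text
t 19.2167 s(mm) 14.7 Ltip 208.5 model err tool mm [-0.11 -0.21  0.08] rot [-0.02 -0.   -0.02] Ftool [-0.1 -0.3  1. ] Mtool [ 0.05 -0.05  0.04] w 35.3
```

Request:
{"fn": "carry_out", "kwargs": {"deltas": [{"x":0.05,"y":0,"z":0,"wx":0,"wy":0,"wz":0,"jaw":20},{"x":0,"y":0,"z":0,"wx":0,"wy":0,"wz":0,"jaw":20}]}}

```text
time_s: 19.38
ee_pos: [0.6644, 0.1856, 0.0926]
eef_rot: [-3.14, -0.0, 1.61]
force: [0.8, -0.8, -1.6]
grip_width: 0.0362
```

Request:
{"fn": "carry_out", "kwargs": {"deltas": [{"x":0.03,"y":0,"z":0,"wx":0,"wy":0,"wz":0,"jaw":20},{"x":0,"y":0,"z":0,"wx":0,"wy":0,"wz":0,"jaw":20}]}}

```text
time_s: 19.55
ee_pos: [0.6644, 0.1862, 0.0926]
eef_rot: [-3.14, 0.0, 1.61]
force: [0.4, -0.4, -1.7]
grip_width: 0.0356
```

Request:
{"fn": "carry_out", "kwargs": {"deltas": [{"x":0.03,"y":0,"z":0,"wx":0,"wy":0,"wz":0,"jaw":20},{"x":0,"y":0,"z":0,"wx":0,"wy":0,"wz":0,"jaw":20}]}}

```text
time_s: 19.72
ee_pos: [0.6644, 0.1864, 0.0926]
eef_rot: [-3.14, 0.001, 1.61]
force: [-0.6, -2.4, -0.9]
grip_width: 0.0356
```

Request:
{"fn": "carry_out", "kwargs": {"deltas": [{"x":0.03,"y":0,"z":0,"wx":0,"wy":0,"wz":0,"jaw":20},{"x":0,"y":0,"z":0,"wx":0,"wy":0,"wz":0,"jaw":20}]}}

```text
time_s: 19.88
ee_pos: [0.6644, 0.1864, 0.0926]
eef_rot: [-3.14, 0.001, 1.61]
force: [-0.8, -6.4, -0.7]
grip_width: 0.0361
```

Request:
{"fn": "carry_out", "kwargs": {"deltas": [{"x":0.025,"y":0,"z":0,"wx":0,"wy":0,"wz":0,"jaw":20},{"x":0,"y":0,"z":0,"wx":0,"wy":0,"wz":0,"jaw":20}]}}

```text
time_s: 20.05
ee_pos: [0.6644, 0.1865, 0.0926]
eef_rot: [-3.14, 0.002, 1.609]
force: [-0.7, -8.3, 0.4]
grip_width: 0.0359
```

```bash
python3 st.py
```

```text
t 20.05 s(mm) 12.5 Ltip 208.5 model err tool mm [ 0.06 -0.21  0.1 ] rot [-0.02  0.02 -0.02] Ftool [-8.3 -1.  -0.4] Mtool [ 0.35 -1.62 -0.09] w 35.9
```

Request:
{"fn": "carry_out", "kwargs": {"deltas": [{"x":0.01,"y":0,"z":0,"wx":0,"wy":0,"wz":0,"jaw":20},{"x":0,"y":0,"z":0,"wx":0,"wy":0,"wz":0,"jaw":20},{"x":0,"y":0,"z":0,"wx":0,"wy":0,"wz":0,"jaw":20}]}}

```text
time_s: 20.3
ee_pos: [0.6644, 0.1865, 0.0926]
eef_rot: [-3.14, 0.002, 1.609]
force: [-1.0, -10.0, 0.8]
grip_width: 0.036
```

```bash
python3 st.py
```

```text
t 20.3 s(mm) 12.5 Ltip 208.5 model err tool mm [ 0.06 -0.21  0.09] rot [-0.02  0.03 -0.02] Ftool [-9.9 -1.4 -0.7] Mtool [ 0.39 -1.76 -0.14] w 36.0
```

Request:
{"fn": "carry_out", "kwargs": {"deltas": [{"x":-0.04,"y":0,"z":0.02,"wx":0,"wy":0,"wz":0,"jaw":20},{"x":0,"y":0,"z":0.01,"wx":0,"wy":0,"wz":0,"jaw":20},{"x":0,"y":0,"z":0,"wx":0,"wy":0,"wz":0,"jaw":20}]}}

```text
time_s: 20.55
ee_pos: [0.6645, 0.1865, 0.0922]
eef_rot: [-3.14, 0.001, 1.61]
force: [-0.4, -6.2, -0.0]
grip_width: 0.0356
```

```bash
python3 st.py
```

```text
t 20.55 s(mm) 12.5 Ltip 208.5 model err tool mm [ 0.07 -0.35 -0.34] rot [-0.01  0.01 -0.02] Ftool [-6.1 -0.6  0. ] Mtool [ 0.2  -1.22 -0.12] w 35.6
```

Still preloaded at 6 N; ease a little more, then release.

Request:
{"fn": "carry_out", "kwargs": {"deltas": [{"x":-0.03,"y":0,"z":0,"wx":0,"wy":0,"wz":0,"jaw":20},{"x":0,"y":0,"z":0,"wx":0,"wy":0,"wz":0,"jaw":20},{"x":0,"y":0,"z":0,"wx":0,"wy":0,"wz":0,"jaw":42},{"x":0,"y":0,"z":0,"wx":0,"wy":0,"wz":0,"jaw":48},{"x":0,"y":0,"z":0,"wx":0,"wy":0,"wz":0,"jaw":55},{"x":0,"y":0,"z":0,"wx":0,"wy":0,"wz":0,"jaw":62},{"x":0,"y":0,"z":0,"wx":0,"wy":0,"wz":0,"jaw":68},{"x":0,"y":0,"z":0,"wx":0,"wy":0,"wz":0,"jaw":68}]}}

```text
time_s: 21.22
ee_pos: [0.6643, 0.1867, 0.092]
eef_rot: [-3.14, -0.0, 1.61]
force: [-0.1, 0.5, 0.5]
grip_width: 0.064
```

```bash
python3 snap.py 8
```

```text
t 21.2167 s(mm) 12.1 Ltip 208.5 model err tool mm [ 0.14 -0.22 -0.46] rot [-0.01 -0.   -0.01] Ftool [ 0.5 -0.1 -0.5] Mtool [ 0.02 -0.06 -0.03] w 64.0
```

View pics/z8.png

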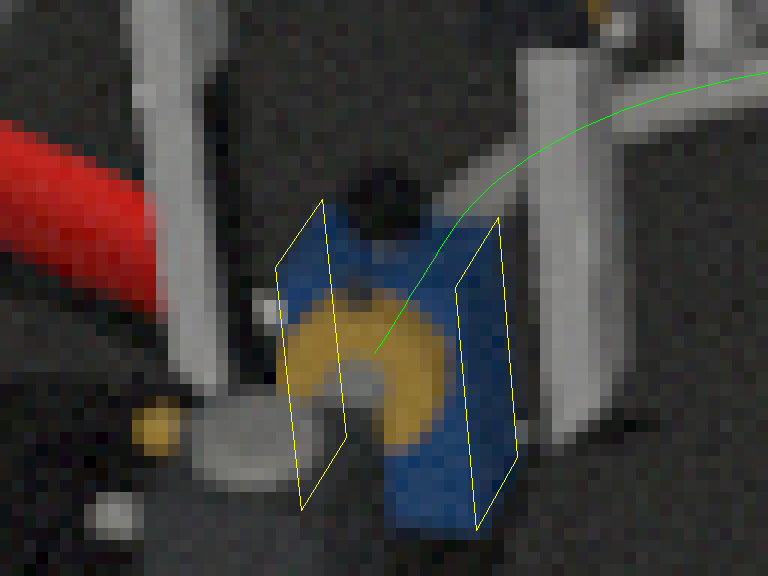

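Request:
{"fn": "carry_out", "kwargs": {"deltas": [{"x":0,"y":0,"z":-0.3,"wx":0,"wy":0,"wz":0,"jaw":68},{"x":0,"y":0,"z":-0.5,"wx":0,"wy":0,"wz":0,"jaw":68},{"x":0,"y":0,"z":-0.7,"wx":0,"wy":0,"wz":0,"jaw":68},{"x":0,"y":0,"z":-1,"wx":0,"wy":0,"wz":0,"jaw":68},{"x":0,"y":0,"z":-1,"wx":0,"wy":0,"wz":0,"jaw":68},{"x":0,"y":0,"z":-1,"wx":0,"wy":0,"wz":0,"jaw":68},{"x":-0.5,"y":0,"z":-1,"wx":0,"wy":0,"wz":0,"jaw":68},{"x":-1,"y":-0.5,"z":-0.5,"wx":0,"wy":0,"wz":0,"jaw":68},{"x":-1,"y":-1,"z":0,"wx":0,"wy":0,"wz":0,"jaw":68},{"x":-1,"y":-1,"z":0,"wx":0,"wy":0,"wz":0,"jaw":68},{"x":-1,"y":-1,"z":0,"wx":0,"wy":0,"wz":0,"jaw":68},{"x":-1,"y":-1,"z":0,"wx":0,"wy":0,"wz":0,"jaw":68}]}}

```text
time_s: 22.27
ee_pos: [0.5779, 0.0723, 0.2132]
eef_rot: [-3.142, 0.0, 1.61]
force: [0.8, -0.5, 0.2]
grip_width: 0.0637
```

Request:
{"fn": "carry_out", "kwargs": {"deltas": [{"x":-1,"y":-1,"z":0,"wx":0,"wy":0,"wz":0,"jaw":68},{"x":-1,"y":-1,"z":0,"wx":0,"wy":0,"wz":0,"jaw":68},{"x":-1,"y":-1,"z":0,"wx":0,"wy":0,"wz":0,"jaw":68},{"x":-1,"y":-0.5,"z":0,"wx":0,"wy":0,"wz":0,"jaw":68},{"x":-1,"y":-0.5,"z":0,"wx":0,"wy":0,"wz":0,"jaw":68},{"x":-1,"y":-0.5,"z":0,"wx":0,"wy":0,"wz":0,"jaw":68},{"x":0,"y":0,"z":0,"wx":0,"wy":0,"wz":0,"jaw":68},{"x":0,"y":0,"z":0,"wx":0,"wy":0,"wz":0,"jaw":68}]}}

```text
time_s: 22.93
ee_pos: [0.4938, -0.0508, 0.2134]
eef_rot: [3.141, 0.0, 1.608]
force: [-0.4, 1.3, 0.2]
grip_width: 0.0639
```

```bash
python3 - <<'E'
from geo import *
import cv2
for n in('top','side'): cv2.imwrite(f'pics/{n}9.png',ctrl.camera(n))
t=cv2.imread('pics/top9.png')[130:210,150:230];s=cv2.imread('pics/side9.png')[190:270,160:240]
cv2.imwrite('pics/a9.png',np.hstack([cv2.resize(t,(400,400),interpolation=0),cv2.resize(s,(400,400),interpolation=0)]))
cv2.imwrite('pics/f9.png',np.hstack([cv2.resize(cv2.imread('pics/top9.png'),(400,300)),cv2.resize(cv2.imread('pics/side9.png'),(400,300))]))
for l in('rod_stop','gauge_bore','feeler_ball'):
  for n in('top','side'): print(l,n,[(round(d['conf'],2),[round(v,1) for v in d['position']]) for d in ctrl.mark_of(n,l)][:4])
E
```

```text
rod_stop top [(0.81, [154.2, 197.2])]
rod_stop side [(0.79, [226.8, 197.2])]
gauge_bore top [(0.75, [264.6, 392.6]), (0.74, [154.6, 200.0]), (0.52, [189.0, 388.6])]
gauge_bore side [(0.71, [219.5, 196.5]), (0.71, [167.8, 341.2]), (0.57, [166.8, 280.7])]
feeler_ball top [(0.79, [136.0, 202.0]), (0.73, [273.5, 418.5]), (0.47, [125.1, 326.4]), (0.41, [190.8, 399.9])]
feeler_ball side [(0.85, [171.5, 349.3]), (0.69, [232.5, 179.0])]
```

View pics/a9.png

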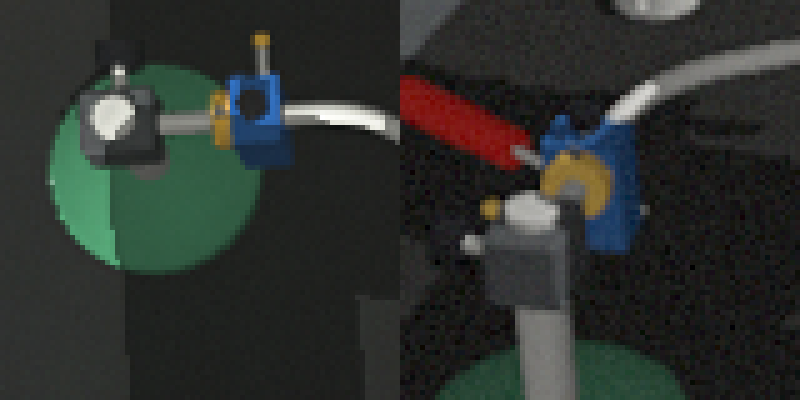

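View pics/f9.png

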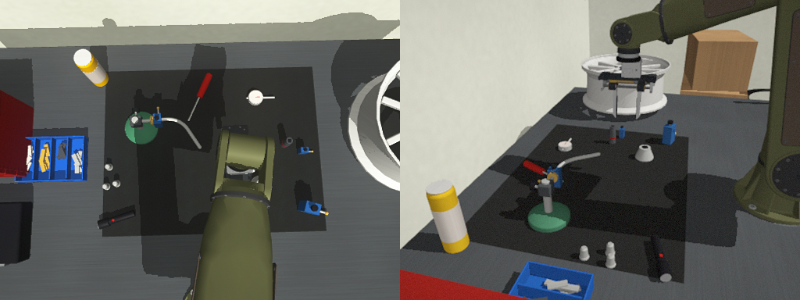

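```bash
python3 - <<'E'
from h import *
s=cv2.imread('pics/side9.png')[205:245,170:225]
cv2.imwrite('pics/b9.png',cv2.resize(cv2.convertScaleAbs(s,alpha=1.8),None,fx=14,fy=14,interpolation=0))
b=np.array([.6644,.1865,.109]);y=np.radians(92.3)
for roll in(-10,0,10):
    R=Ro.from_euler('z',y)*Ro.from_euler('x',roll,degrees=True); w=b+R.apply([[0,-.052,-.03],[0,0,.032]])
    print(roll,'side ball,screw',np.round(proj('side',w),1).tolist(),'top',np.round(proj('top',w),1).tolist())
E
```

```text
-10 side ball,screw [[175.6, 227.2], [198.7, 211.0]] top [[200.9, 135.9], [199.3, 153.1]]
0 side ball,screw [[177.7, 230.7], [196.4, 210.6]] top [[201.5, 138.4], [199.2, 151.0]]
10 side ball,screw [[180.4, 233.9], [194.1, 210.5]] top [[202.0, 141.4], [199.1, 149.0]]
```

View pics/b9.png

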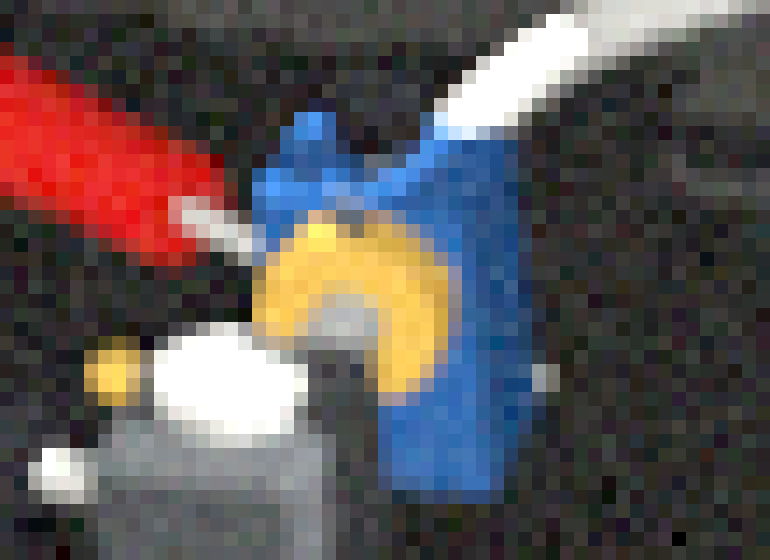

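```bash
python3 - <<'E'
from fit import *
t=cv2.imread('pics/top9.png');s=cv2.imread('pics/side9.png')
print(blockfit({'top':(t,[192,140,216,168])},[.6644,.1865,1.61],z0=.071))
cv2.imwrite('pics/c9.png',cv2.resize(cv2.convertScaleAbs(t[132:172,180:235],alpha=1.6),None,fx=14,fy=14,interpolation=0))
t8=cv2.imread('pics/top0.png')
E
```

```text
(array([0.66759533, 0.18596456, 1.69916137]), {'top': np.float64(49.26431098090278)})
```

View pics/c9.png

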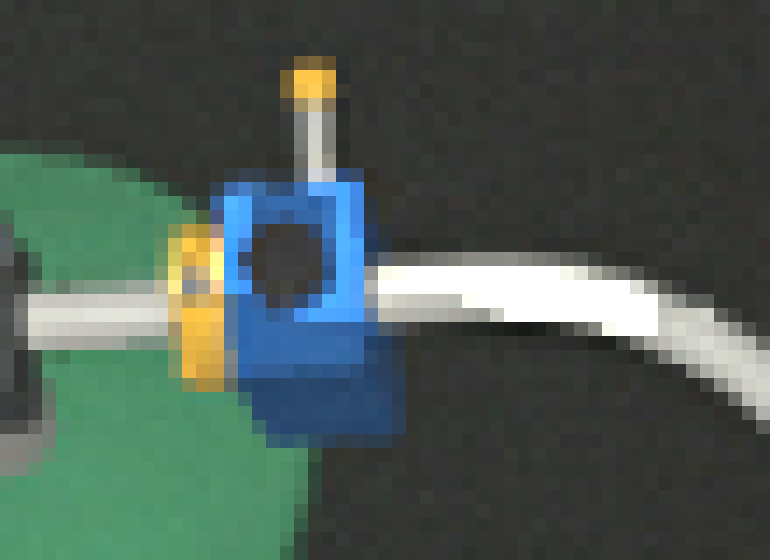

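```bash
python3 -c "
from station import ctrl
print(ctrl.hand_in(), ctrl.get_obs()['time_s'])"
```

```text
the job is handed in; nothing more can be done
the job is handed in; nothing more can be done
```

The blue feeler block is threaded round the bend, seated against the brass stop and released, and the job was handed in at about 23 s of the 72 s allowed.

- **Block:** I took the middle-sized of the three blue blocks. I threaded it with its pin low and on the outer side of the bend.
- **Rod position:** The camera fit put the rod about 1.3 mm off sideways. I found this by touching it lightly on each side and corrected for it.
- **Forces:** Up to the stop, readings stayed at about 1–3 N, which includes the block's own weight. They were taken after each short move, so a brief peak inside a move would not have shown. The seating push read 10 N.
- **Last pictures:** The block's face sits flush on the stop with no visible gap, good to about 1 mm. The ball is low on the stand's +x side and the block hangs upright, with roughly 2° of roll. The gripper is clear, and nothing else on the bench looks moved.

**One check that disagreed:** a final fit of the block's outline gave its position along the rod to within about 1 mm of home. It also gave about 5° of yaw and a 3 mm shift in x. I put that down to the thumb-screw, shadow and coarse pixels, because the bore leaves no room for such a shift.

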